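Roll the turned handles inlay-up and pack them in the case

ROBOT

A 7-joint arm with a two-finger parallel gripper is mounted at the origin on the work surface. World frame = base frame: x ahead of the robot, y to its left, z up, the work surface at z = 0. Lengths are in m, angles in degrees, forces in N, time in s.
With the tool pointing down it reaches from about 0.425 to 0.875 m from the base axis. Payload 4.7 kg.
Tool frame: the origin (TCP) lies at the centre of the arm's flange, where the gripper is bolted on; the fingertips stand 182 mm ahead of it and the grasp point (between the pads) lies 164 mm ahead of it (env.grip_depth is the distance from the TCP to the grasp point, in m); z points along the fingers, y is the line along which they close (so a half turn about z gives the same grasp; the last joint's range is limited). The gripper opens to 87 mm and grips with 3 to 60 N. Pads are 19 mm wide; open, the fingers measure 117 mm over their backs; the gripper's body (75 mm by 190 mm) begins 51 mm behind the grasp point.
Start: joints at [76.438, 18.392, -4.016, 83.108, 1.295, 78.541, -3.26], TCP at [0.161, -0.63, 0.405] pointing down, gripper open.
Joint ranges: [-163.93, 163.93], [-17.29, 119.83], [-79.2, 71.16], [3.27, 140.29], [-89.18, 269.18], [5.43, 117.66], [-154.24, 154.24]. Speed limits (degrees/s): [147.25, 147.25, 180, 180, 180, 180, 180].

INTERFACE

Orientations are given as [roll, pitch, yaw] about the fixed x, y, z axes, in that order (R = Rz(yaw) Ry(pitch) Rx(roll)).
In Python, from cell import env gives the robot as it stands. The module is installed in compiled form; this text tells all that it offers.
- The arm moves only by the tool send_rows, never from a script. Its arguments are lists of equal length, an entry for each row: "xyz": the shift along the tool's x, y, z in m, a list of three; "rotation": the turn, a rotation vector about the tool's x, y, z in rad, a list of three; "jaw": the opening, from 0 (shut) to 1 (fully open). A call has 1 to 20 rows; each row shifts and turns the commanded pose from where the row before left it, along the tool's axes as they then stand; what a row does not reach is not made up. A row lasts 1/10 s, in which the tool goes at most 50 mm and 8.59 degrees, less where a joint would pass 70% of its speed; a pose out of reach is approached as far as the arm can. A call is refused whole if a number of a shift passes 0.05 or a number of a turn 0.15, either way. A call with a gripper value outside its range is refused whole. The fingers move at their own pace and stop on an object; "newtons" is the grip in N (left out, the last holds). Time passes only in rows, so rows that do not move let the fingers close. It gives the time, the measured TCP pose, the force, the opening and the grip force at its end, in the units of the state.
- env.get_obs(): the state, without advancing time (a new reading comes with each control period).
- env.read_camera(name): name is "scene" or "top" or "wrist"; returns a dict with "image" (480x640x3 uint8, blue, green, red), "fx", "fy", "cx", "cy" (pixels), "R" (3x3) and "t" (3): a world point X has camera coordinates R X + t. Camera axes: x right, y down, z forward; pixel columns grow to the right and rows downward; lengths in m; the calibration is good to about 2 mm. A picture is of the moment at which its call begins. There is no depth.
- env.sign_off(): hands the job in; it is judged then, once.
The state is a dict: "time_s": time; "qpos": joint angles; "joint_velocities": joint speeds; "effort": joint torques, N m; "tool_pos": TCP position; "tool_rot": TCP orientation; "force": force on the tool from outside, world axes, zero at the start; "wrist_torque": the same for the moment, N m; "grip_width": finger opening in m; "grasp_force": force on a finger pad.
Only numpy, scipy, OpenCV 4.12 (cv2) and the standard library are available. Lean on these libraries where they do the work, as an engineer would, in place of code of your own. Each camera call takes 0.05 s, during which the arm holds its last target. There are 200 camera calls.

TASK

First turn every tool handle on the bench so that its brass inlay strip faces straight up, by rolling it along the bench (do not pick a handle up and carry it while its inlay is not on top), until all of them lie there inlay up. Then lay each one down in an empty pair of cradles in the wooden case, lying square in the cradles with the inlay still up, and once all are in, lower the lid gently until it is fully closed. Leave the glue bottle and the mallet alone.

Things in the scene. Friction and masses are not known exactly. Their poses are not given: they have to be found in the camera images.
- handle_red: Red turned tool handle, plain cylinder 150 mm long, 36 mm diameter, 140 g; origin mid-length on its axis. Its x axis runs along it to the end with the steel band; its z axis points out through the brass inlay strip (96 x 11 mm; brass ticks on the end faces point that way too); a thin white line runs along the other side. Rolls easily and runs on when pushed. May be absent.
- handle_blue: Blue turned tool handle, plain cylinder 150 mm long, 36 mm diameter, 140 g; origin mid-length on its axis. Its x axis runs along it to the end with the steel band; its z axis points out through the brass inlay strip (96 x 11 mm; brass ticks on the end faces point that way too); a thin white line runs along the other side. Rolls easily and runs on when pushed. May be absent.
- handle_green: Green turned tool handle, plain cylinder 150 mm long, 36 mm diameter, 140 g; origin mid-length on its axis. Its x axis runs along it to the end with the steel band; its z axis points out through the brass inlay strip (96 x 11 mm; brass ticks on the end faces point that way too); a thin white line runs along the other side. Rolls easily and runs on when pushed. May be absent.
- handle_black: Black turned tool handle, plain cylinder 150 mm long, 36 mm diameter, 140 g; origin mid-length on its axis. Its x axis runs along it to the end with the steel band; its z axis points out through the brass inlay strip (96 x 11 mm; brass ticks on the end faces point that way too); a thin white line runs along the other side. Rolls easily and runs on when pushed. May be absent.
- case: Fixed pale wooden case, 190 (x) by 325 (y) by 60 mm high, walls 10 mm; origin at the centre of its underside. Inside, four pairs of dark 90-degree V cradles 65 mm apart in y take handles along the case's x. A pair's cradles stand at x = +-55 mm, each 16 mm long; between them it is open down to the floor (10 mm up) for fingers. A handle has 10 mm end play each way.
- slot0 (a point): where the middle of a handle lying in cradle pair 0 belongs (-97.5 mm in the case's y), on its axis, 32.5 mm above the bench; axes as the case's
- slot1 (a point): where the middle of a handle lying in cradle pair 1 belongs (-32.5 mm in the case's y), on its axis, 32.5 mm above the bench; axes as the case's
- slot2 (a point): where the middle of a handle lying in cradle pair 2 belongs (+32.5 mm in the case's y), on its axis, 32.5 mm above the bench; axes as the case's
- slot3 (a point): where the middle of a handle lying in cradle pair 3 belongs (+97.5 mm in the case's y), on its axis, 32.5 mm above the bench; axes as the case's
- lid (a joint): lid hinge on the case's +x rim (away from the robot), axis along the case's y; rad, 0 = closed flat on the case, grows as it opens, at most 1.9; starts open at 1.6 to 1.85. Stiff: the lid stays where it is left; about 2 to 6 N at its free edge moves it.
- lid_hinge (a point): middle of the hinge line, 60 mm above the bench on the case's +x face. The pale wooden lid is 8 mm thick, 190 mm from hinge to free edge, 325 mm wide, 0.4 kg. Axes of the lid (when closed: as the case's).
- lid_edge (a point): middle of the lid's free edge, on its outer face (the face that is the top when closed)
- lid_handle (a point): tip of the brass knob on the lid's outer face, 35 mm out from the face, 30 mm from the free edge, on the middle of the width
- stop_near: pale wooden batten screwed to the bench on the robot's side of the handles, 20 mm (x) by 400 mm (y) by 16 mm high; origin at the centre of its underside. Keeps a handle from rolling away
- stop_far: a like batten (20 x 400 x 16 mm) on the far side of the handles
- glue: yellow glue bottle, 60 mm diameter, 170 mm tall, standing; bystander. Origin at the centre of its underside
- mallet: wooden mallet lying flat, handle 240 mm long towards its -x, head 60 x 110 x 56 mm centred 60 mm to its +x; bystander

How it is judged:
By the outcome, as a careful person would: the job done as asked, in the order asked, and still so for the second after the job is handed in, with the robot touching nothing.
Of handle_red, handle_blue, handle_green, handle_black only 3 to 4 are there at a start; the rules pass over those that are not, and their reading is None.
At some moment in a run one of handle_red, handle_blue, handle_green, handle_black may be knocked a few centimetres aside while the robot is not near it.
Once in a run the grip may slacken for a moment while it holds something.
It also fails if it takes over 210 s, if anything falls off the work surface, if the arm or the gripper's body presses on something with over 40 N, if the wrist force passes 120 N, or if a joint passes its speed limit or range.

## Working session

There is one attempt and no reset: what is moved stays moved. The work goes in short steps, Python scripts to look and compute and a tool call to move; the robot and the scene stay as the last step left them, time stands still between calls to the robot, and variables do not carry over. Pictures are saved under pics/ and viewed, at most 14 in all, crops included, and the job is handed in when it is done.

Besides the shell and the picture viewer there is one more tool, called after "Emit:" in YAML: its name, and indented under it one key for each argument. send_rows: Moves the arm, as the interface text tells. Its arguments: {"type":"object","properties":{"xyz":{"type":"array"},"rotation":{"type":"array"},"jaw":{"type":"array"},"newtons":{"type":"number"}},"required":["xyz","rotation","jaw"]}

```bash
mkdir -p pics; cat > h.py <<'E'
import numpy as np, cv2
from cell import env
def snap(n,f):
    c=env.read_camera(n); cv2.imwrite('pics/'+f,c['image']); return c
def ray(c,u,v,z):
    R=np.array(c['R']);t=np.array(c['t']); o=-R.T@t
    d=R.T@np.array([(u-c['cx'])/c['fx'],(v-c['cy'])/c['fy'],1]); return o+d*(z-o[2])/d[2]
def proj(c,X):
    p=np.array(c['R'])@np.array(X)+np.array(c['t']); return np.array([c['fx']*p[0]/p[2]+c['cx'],c['fy']*p[1]/p[2]+c['cy']])
E
python3 - <<'E'
from h import *
for n in('top','scene'):
    c=snap(n,n+'0.png'); print(n,c['fx'],-np.array(c['R']).T@c['t'],np.round(c['R'],2).tolist())
o=env.get_obs(); print(o['tool_pos'],o['tool_rot'],o['force'],o['grip_width'],o['time_s'])
E
```

```text
top 489.1618735512485 [0.4035954  0.06396321 1.22739126] [[-0.02, -1.0, 0.02], [-0.99, 0.02, -0.13], [0.13, -0.02, -0.99]]
scene 490.80159315282685 [0.99509253 0.57844071 1.12890347] [[-0.76, 0.65, -0.01], [0.54, 0.63, -0.55], [-0.35, -0.43, -0.83]]
[ 0.16124891 -0.62950106  0.40376621] [-1.79900725e+02  8.61152427e-03  1.43727831e+01] [-0.51345485  0.32732226 -0.38174848] 0.08688494597015402 0.1
```

View pics/top0.png

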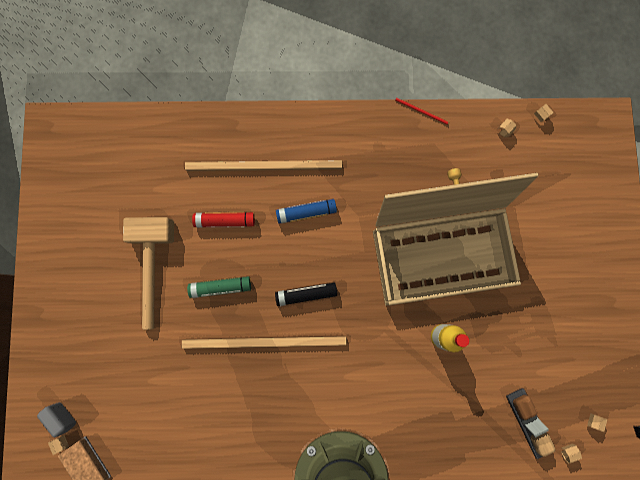

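View pics/scene0.png

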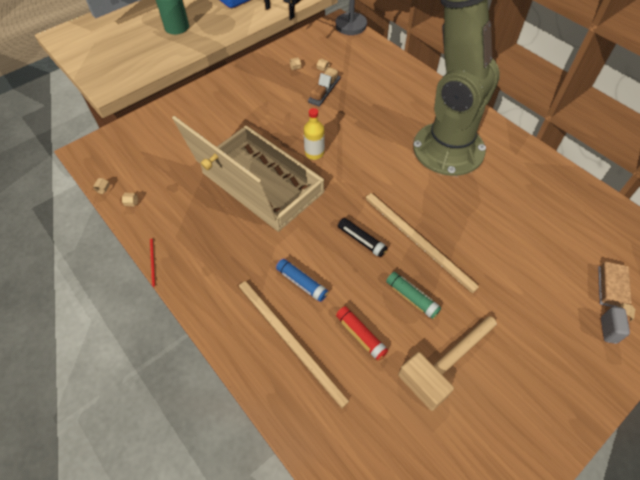

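The top view shows four handles: red (223,219), blue (307,211), green (220,287) and black (306,294). Their steel bands are on the left. The case is at (448,258), the lid knob at (455,175), the glue at (452,338) and the mallet at (148,270). The scene view shows brass on red's far side and white lines on green and black.

```bash
python3 - <<'E'
from h import *
a=cv2.imread('pics/top0.png')[190:315,180:350]; b=cv2.imread('pics/scene0.png')[205:370,265:450]
a=cv2.resize(a,(640,470),interpolation=cv2.INTER_CUBIC)[:,:];b=cv2.resize(b,(640,570),interpolation=cv2.INTER_CUBIC)
cv2.imwrite('pics/a.png',a);cv2.imwrite('pics/b.png',b)
c=env.read_camera('top');s=env.read_camera('scene')
for n,px in dict(red=[(194,219),(253,219)],blue=[(279,217),(336,206)],green=[(190,290),(250,284)],black=[(277,298),(337,289)]).items():
    print(n,[np.round(ray(c,u,v,.018)[:2],3) for u,v in px])
print('stops',[np.round(ray(c,u,v,.016)[:2],3) for u,v in [(185,165),(343,163),(182,344),(347,341)]])
# case rim outer corners (z=.06) approx, hinge side
print('case',[np.round(ray(c,u,v,.06)[:2],3) for u,v in [(376,231),(387,302),(520,281),(503,211)]])
print('knob/lid top',[np.round(ray(c,u,v,.245)[:2],3) for u,v in [(386,196),(537,175)]])
print('glue',ray(s,314,155,0),'mallet',[np.round(ray(c,u,v,.03)[:2],3) for u,v in [(123,228),(168,228),(149,329)]])
E
```

```text
red [array([0.632, 0.353]), array([0.63 , 0.206])]
blue [array([0.634, 0.141]), array([ 0.66 , -0.003])]
green [array([0.455, 0.36 ]), array([0.468, 0.213])]
black [array([0.432, 0.147]), array([ 0.452, -0.001])]
stops [array([0.772, 0.378]), array([ 0.773, -0.023]), array([0.326, 0.377]), array([ 0.325, -0.022])]
case [array([ 0.588, -0.096]), array([ 0.417, -0.117]), array([ 0.462, -0.439]), array([ 0.633, -0.41 ])]
knob/lid top [array([ 0.632, -0.094]), array([ 0.672, -0.411])]
glue [ 0.33424834 -0.25143888  0.        ] mallet [array([0.61 , 0.523]), array([0.608, 0.413]), array([0.363, 0.453])]
```

View pics/a.png

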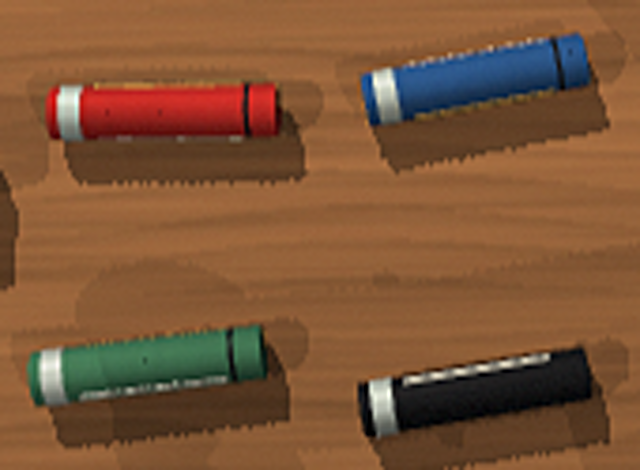

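View pics/b.png

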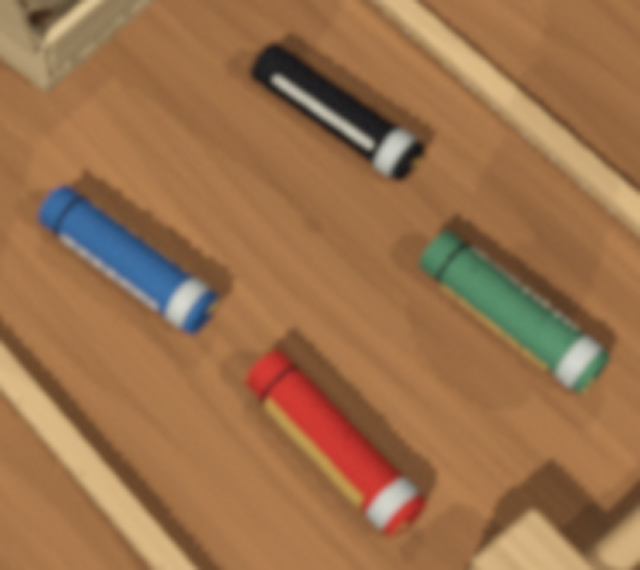

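Top crop: white lines show at green's near edge and near black's top. Brass shows at red's far edge and faintly at blue's near edge. The scene crop agrees: red and green brass are on the far side, and blue's white line is on the far side. So red and green roll towards −x, and blue and black towards +x.

```bash
cat >> h.py <<'E'
H=dict(red=((0,10),(170,180)),blue=((100,125),),green=((45,90),))
def axis(c,name,z=.018,roi=None):
    im=c['image'].copy(); hsv=cv2.cvtColor(im,cv2.COLOR_BGR2HSV)
    if name=='black': m=((hsv[...,2]<50)).astype(np.uint8)
    else:
        m=np.zeros(im.shape[:2],np.uint8)
        for a,b in H[name]: m|=cv2.inRange(hsv,(a,120,50),(b,255,255))//255
        if name=='green': m=cv2.inRange(hsv,(60,70,40),(95,255,255))//255
    if roi is not None:
        k=np.zeros_like(m); k[roi[1]:roi[3],roi[0]:roi[2]]=1; m=m*k
    m=cv2.morphologyEx(m,cv2.MORPH_OPEN,np.ones((2,2),np.uint8))
    ys,xs=np.nonzero(m); r=cv2.minAreaRect(np.stack([xs,ys],1).astype(np.float32))
    B=cv2.boxPoints(r); i=np.argmin([np.linalg.norm(B[1]-B[0]),np.linalg.norm(B[2]-B[1])])
    B=np.roll(B,-i,0); e=[(B[0]+B[1])/2,(B[2]+B[3])/2]
    P=[ray(c,*p,z) for p in e]
    P.sort(key=lambda p:-p[1]) # +y end first (band end)
    C=(P[0]+P[1])/2; d=P[0]-P[1]; return C,d/np.linalg.norm(d),np.linalg.norm(d)
def roll(c,C,d):
    im=c['image'];hsv=cv2.cvtColor(im,cv2.COLOR_BGR2HSV).astype(int)
    R=np.array(c['R']);t=np.array(c['t']);o=-R.T@t
    p=np.cross(d,[0,0,1]); p=p if p[0]>0 else -p
    q=proj(c,C); out={'b':[],'w':[]}
    v,u=np.mgrid[max(0,int(q[1])-130):min(480,int(q[1])+130),max(0,int(q[0])-130):min(640,int(q[0])+130)]
    D=np.stack([(u-c['cx'])/c['fx'],(v-c['cy'])/c['fy'],np.ones(u.shape)],-1)@R
    ox,oz,os=(o-C)@p,(o-C)[2],(o-C)@d; a,b,s=D@p,D[...,2],D@d
    A=a*a+b*b;Bq=a*ox+b*oz;Cq=ox*ox+oz*oz-.018**2; disc=Bq*Bq-A*Cq; ok=disc>0
    k=(-Bq-np.sqrt(np.where(ok,disc,0)))/A
    imp=np.sqrt(np.maximum(ox*ox+oz*oz-Bq*Bq/A,0)); ok&=(imp<.0172)&(abs(os+k*s)<.04)
    phi=np.degrees(np.arctan2(ox+k*a,oz+k*b))
    h=hsv[v,u]; 
    for n,mm in dict(b=(h[...,0]>=14)&(h[...,0]<=32)&(h[...,1]>70)&(h[...,2]>90),w=(h[...,1]<60)&(h[...,2]>140)).items():
        f=phi[ok&mm]; out[n]=(len(f),)+(tuple(np.round(np.percentile(f,[10,50,90]))) if len(f) else ())
    f=phi[ok]; out['vis']=np.round([f.min(),f.max()]) if len(f) else None
    return out
E
python3 - <<'E'
from h import *
c=env.read_camera('top');s=env.read_camera('scene')
rois=dict(red=(180,200,270,240),blue=(270,190,345,232),green=(180,270,265,305),black=(270,275,345,312))
for n in rois:
    C,d,L=axis(c,n,roi=rois[n]); print(n,C.round(4),d.round(3),round(L,3),roll(c,C,d),roll(s,C,d))
w=env.read_camera('wrist'); print(w['fx'],env.grip_depth,env.get_obs()['tool_pos'],'wristcam',-np.array(w['R']).T@w['t'],np.round(w['R'],2).tolist())
E
```

```text
red [0.6285 0.2781 0.018 ] [0.014 1.    0.   ] 0.154 {'b': (0,), 'w': (0,), 'vis': array([-66.,  45.])} {'b': (73, np.float64(61.0), np.float64(71.0), np.float64(84.0)), 'w': (0,), 'vis': array([-53.,  89.])}
blue [0.647  0.0705 0.018 ] [-0.175  0.985  0.   ] 0.15 {'b': (41, np.float64(-79.0), np.float64(-67.0), np.float64(-60.0)), 'w': (0,), 'vis': array([-83.,  60.])} {'b': (0,), 'w': (46, np.float64(70.0), np.float64(78.0), np.float64(90.0)), 'vis': array([-50.,  91.])}
green [0.4607 0.2886 0.018 ] [-0.089  0.996  0.   ] 0.15 {'b': (0,), 'w': (6, np.float64(-57.0), np.float64(-48.0), np.float64(-42.0)), 'vis': array([-75.,  67.])} {'b': (34, np.float64(82.0), np.float64(87.0), np.float64(96.0)), 'w': (0,), 'vis': array([-45.,  98.])}
black [0.4384 0.0735 0.018 ] [-0.146  0.989  0.   ] 0.151 {'b': (0,), 'w': (21, np.float64(60.0), np.float64(63.0), np.float64(70.0)), 'vis': array([-73.,  70.])} {'b': (0,), 'w': (67, np.float64(43.0), np.float64(51.0), np.float64(60.0)), 'vis': array([-41., 101.])}
383.3387291236995 0.1635 [ 0.16128154 -0.62962598  0.40450752] wristcam [ 0.22854735 -0.61185721  0.3843721 ] [[0.25, -0.97, -0.0], [-0.94, -0.24, 0.26], [-0.25, -0.06, -0.97]]
```

Emit:
send_rows:
  xyz:
    - [0, 0, -0.004]
    - [0, 0, -0.004]
    - [0, 0, -0.004]
    - [0, 0, -0.004]
    - [0, 0, -0.004]
    - [0, 0, 0]
    - [0, 0, 0]
    - [0, 0, 0]
    - [0, 0, 0]
    - [0.041, 0.021, 0]
    - [0.041, 0.021, 0]
    - [0.041, 0.021, 0]
    - [0.041, 0.021, 0]
    - [0.041, 0.021, 0]
    - [0.041, 0.021, 0]
    - [0.041, 0.021, 0]
    - [0.041, 0.021, 0]
    - [0.041, 0.021, 0]
    - [0.041, 0.021, 0]
    - [0.041, 0.021, 0]
  rotation:
    - [0, 0, -0.1464]
    - [0, 0, -0.1464]
    - [0, 0, -0.1464]
    - [0, 0, -0.1464]
    - [0, 0, -0.1464]
    - [0, 0, -0.1464]
    - [0, 0, -0.1464]
    - [0, 0, -0.1464]
    - [0, 0, -0.1464]
    - [0, 0, 0]
    - [0, 0, 0]
    - [0, 0, 0]
    - [0, 0, 0]
    - [0, 0, 0]
    - [0, 0, 0]
    - [0, 0, 0]
    - [0, 0, 0]
    - [0, 0, 0]
    - [0, 0, 0]
    - [0, 0, 0]
  jaw: [1, 1, 1, 1, 1, 1, 1, 1, 1, 1, 1, 1, 1, 1, 1, 1, 1, 1, 1, 1]
  newtons: 10

```text
time_s: 2.35
tool_pos: [0.3939, -0.1772, 0.425]
tool_rot: [180.0, 0.1, 89.9]
force: [0.7, -0.4, 0.2]
grip_width: 0.0872
grasp_force: 0.0
```

Emit:
send_rows:
  xyz:
    - [0.038, 0.0196, 0]
    - [0.038, 0.0196, 0]
    - [0.038, 0.0196, 0]
    - [0.038, 0.0196, 0]
    - [0.038, 0.0196, 0]
    - [0.038, 0.0196, 0]
    - [0.038, 0.0196, 0]
    - [0.038, 0.0196, 0]
    - [0.038, 0.0196, 0]
    - [0.038, 0.0196, 0]
    - [0.038, 0.0196, 0]
    - [0.038, 0.0196, 0]
    - [0, 0, 0]
    - [0, 0, 0]
  rotation:
    - [0, 0, 0]
    - [0, 0, 0]
    - [0, 0, 0]
    - [0, 0, 0]
    - [0, 0, 0]
    - [0, 0, 0]
    - [0, 0, 0]
    - [0, 0, 0]
    - [0, 0, 0]
    - [0, 0, 0]
    - [0, 0, 0]
    - [0, 0, 0]
    - [0, 0, 0]
    - [0, 0, 0]
  jaw: [1, 1, 1, 1, 1, 1, 1, 1, 1, 1, 1, 1, 1, 1]

```text
time_s: 3.75
tool_pos: [0.6293, 0.2778, 0.4239]
tool_rot: [-179.9, -0.0, 90.0]
force: [-0.1, -0.7, 0.5]
grip_width: 0.087
grasp_force: 0.0
```

```bash
python3 - <<'E'
from h import *
c=snap('wrist','w1.png'); print(env.get_obs()['tool_pos'])
C,d,L=axis(c,'red'); print(C.round(4),d.round(3),L,roll(c,C,d))
E
```

```text
[0.62961968 0.27610159 0.42432931]
[0.63   0.2758 0.018 ] [-0.001  1.    -0.   ] 0.15707746602910327 {'b': (173, np.float64(55.0), np.float64(61.0), np.float64(68.0)), 'w': (0,), 'vis': array([-70.,  70.])}
```

View pics/w1.png

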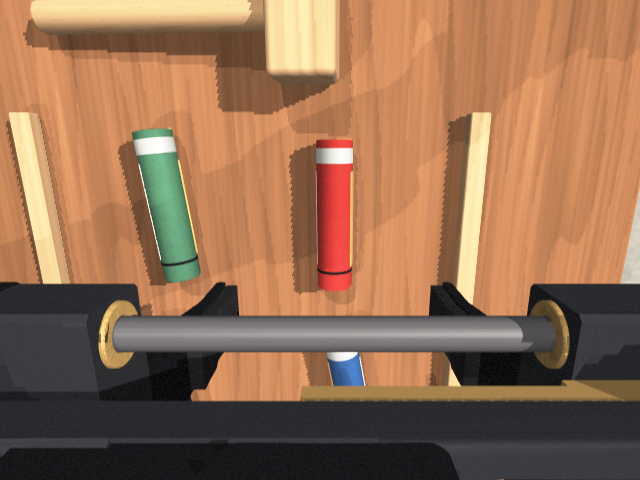

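The wrist view shows red at (335,215), with its brass at the right edge, columns 350–354. That puts its roll at about +70°, so it needs about 22 mm of rolling towards −x. I'll cage it with the jaw nearly closed and roll it slowly.

Emit:
send_rows:
  xyz:
    - [0, 0.0005, 0.03]
    - [0, 0, 0.03]
    - [0, 0, 0.03]
    - [0, 0, 0.03]
    - [0, 0, 0.03]
    - [0, 0, 0.03]
    - [0, 0, 0.03]
    - [0, 0, 0.028]
    - [0, 0, 0]
    - [0, 0, 0]
    - [0, 0, 0]
    - [0, 0, 0]
    - [0, 0, 0]
    - [0, 0, 0]
  rotation:
    - [0, 0, 0]
    - [0, 0, 0]
    - [0, 0, 0]
    - [0, 0, 0]
    - [0, 0, 0]
    - [0, 0, 0]
    - [0, 0, 0]
    - [0, 0, 0]
    - [0, 0, 0]
    - [0, 0, 0]
    - [0, 0, 0]
    - [0, 0, 0]
    - [0, 0, 0]
    - [0, 0, 0]
  jaw: [1, 1, 1, 1, 1, 1, 1, 1, 0.8, 0.65, 0.55, 0.47, 0.47, 0.47]

```text
time_s: 5.2
tool_pos: [0.6302, 0.2762, 0.1871]
tool_rot: [180.0, 0.0, 89.9]
force: [0.7, 0.1, 0.1]
grip_width: 0.0473
grasp_force: 0.0
```

Emit:
send_rows:
  xyz:
    - [0, -0.002, 0]
    - [0, -0.003, 0]
    - [0, -0.003, 0]
    - [0, -0.003, 0]
    - [0, -0.003, 0]
    - [0, -0.003, 0]
    - [0, -0.003, 0]
    - [0, -0.002, 0]
    - [0, -0.002, 0]
    - [0, 0, 0]
    - [0, 0, 0]
    - [0, 0, 0]
    - [0, 0, 0]
    - [0, 0, 0]
    - [0, 0, -0.03]
    - [0, 0, -0.04]
    - [0, 0, -0.04]
    - [0, 0, -0.04]
    - [0, 0, -0.04]
    - [0, 0, -0.04]
  rotation:
    - [0, 0, 0]
    - [0, 0, 0]
    - [0, 0, 0]
    - [0, 0, 0]
    - [0, 0, 0]
    - [0, 0, 0]
    - [0, 0, 0]
    - [0, 0, 0]
    - [0, 0, 0]
    - [0, 0, 0]
    - [0, 0, 0]
    - [0, 0, 0]
    - [0, 0, 0]
    - [0, 0, 0]
    - [0, 0, 0]
    - [0, 0, 0]
    - [0, 0, 0]
    - [0, 0, 0]
    - [0, 0, 0]
    - [0, 0, 0]
  jaw: [0.47, 0.47, 0.47, 0.47, 0.47, 0.47, 0.47, 0.47, 0.47, 0.47, 0.47, 0.47, 0.7, 0.9, 1, 1, 1, 1, 1, 1]

```text
time_s: 7.2
tool_pos: [0.6059, 0.2762, 0.4184]
tool_rot: [180.0, 0.0, 89.9]
force: [0.9, 0.1, -1.0]
grip_width: 0.086
grasp_force: 0.0
```

```bash
python3 - <<'E'
from h import *
c=snap('wrist','w2.png'); print(env.get_obs()['tool_pos'])
C,d,L=axis(c,'red'); print(C.round(4),d.round(3),L,roll(c,C,d))
for n in ('top','scene'): print(roll(env.read_camera(n),C,d))
E
```

```text
[0.60654812 0.27750226 0.42615266]
[0.6079 0.2759 0.018 ] [0.001 1.    0.   ] 0.15876196896330202 {'b': (920, np.float64(-5.0), np.float64(10.0), np.float64(24.0)), 'w': (0,), 'vis': array([-70.,  70.])}
{'b': (437, np.float64(-62.0), np.float64(-10.0), np.float64(35.0)), 'w': (0,), 'vis': array([-82.,  51.])}
{'b': (179, np.float64(-13.0), np.float64(5.0), np.float64(21.0)), 'w': (0,), 'vis': array([-53.,  90.])}
```

View pics/w2.png

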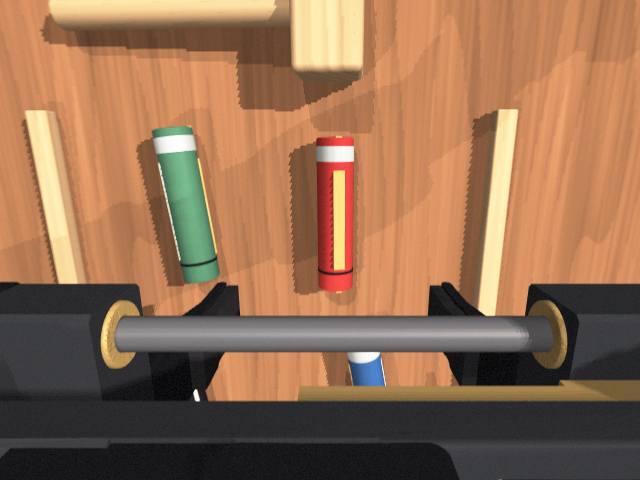

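The wrist view shows red's brass strip at (339,218), nearly up: +10° remaining, about 3 mm more towards −x. I'll correct it by closing the jaw off-centre.

Emit:
send_rows:
  xyz:
    - [0, -0.0025, 0.04]
    - [0, 0, 0.04]
    - [0, 0, 0.04]
    - [0, 0, 0.04]
    - [0, 0, 0.04]
    - [0, 0, 0.03]
    - [0, 0, 0.008]
    - [0, 0, 0]
    - [0, 0, 0]
    - [0, 0, 0]
    - [0, 0, 0]
    - [0, 0, 0]
    - [0, 0, 0]
    - [0, 0, 0]
    - [0, 0, 0]
    - [0, 0, -0.03]
    - [0, 0, -0.04]
    - [0, 0, -0.04]
    - [0, 0, -0.04]
    - [0, 0, -0.04]
  rotation:
    - [0, 0, 0]
    - [0, 0, 0]
    - [0, 0, 0]
    - [0, 0, 0]
    - [0, 0, 0]
    - [0, 0, 0]
    - [0, 0, 0]
    - [0, 0, 0]
    - [0, 0, 0]
    - [0, 0, 0]
    - [0, 0, 0]
    - [0, 0, 0]
    - [0, 0, 0]
    - [0, 0, 0]
    - [0, 0, 0]
    - [0, 0, 0]
    - [0, 0, 0]
    - [0, 0, 0]
    - [0, 0, 0]
    - [0, 0, 0]
  jaw: [1, 1, 1, 1, 1, 1, 1, 0.8, 0.65, 0.55, 0.47, 0.43, 0.43, 0.6, 0.8, 1, 1, 1, 1, 1]

```text
time_s: 9.35
tool_pos: [0.6032, 0.2758, 0.3686]
tool_rot: [-179.9, 0.1, 89.9]
force: [0.3, -0.2, -0.0]
grip_width: 0.0853
grasp_force: 0.0
```

Emit:
send_rows:
  xyz:
    - [0.0, 0, -0.04]
    - [0, 0, 0]
    - [0, 0, 0]
  rotation:
    - [0, 0, 0]
    - [0, 0, 0]
    - [0, 0, 0]
  jaw: [1, 1, 1]

```text
time_s: 9.65
tool_pos: [0.6036, 0.2763, 0.4083]
tool_rot: [180.0, 0.0, 89.9]
force: [0.4, -0.5, -0.5]
grip_width: 0.0867
grasp_force: 0.0
```

```bash
python3 - <<'E'
from h import *
c=env.read_camera('wrist'); print(env.get_obs()['tool_pos'])
C,d,L=axis(c,'red'); print(C.round(4),d.round(3),L,roll(c,C,d))
C,d,L=axis(c,'green',roi=(0,100,300,285)); print(C.round(4),d.round(3),L,roll(c,C,d))
E
```

```text
[0.603476   0.27588488 0.40696277]
[0.6079 0.2761 0.018 ] [-0.  1.  0.] 0.15783719071623656 {'b': (993, np.float64(-4.0), np.float64(9.0), np.float64(24.0)), 'w': (0,), 'vis': array([-71.,  69.])}
[0.4624 0.2874 0.018 ] [-0.116  0.993  0.   ] 0.15578528288197813 {'b': (103, np.float64(82.0), np.float64(87.0), np.float64(91.0)), 'w': (0,), 'vis': array([-48.,  92.])}
```

Emit:
send_rows:
  xyz:
    - [0, 0, 0.045]
    - [0, 0, 0.045]
    - [0, 0, 0.045]
    - [0, 0, 0.045]
    - [0, 0, 0.041]
    - [0, 0, 0]
    - [0, 0, 0]
    - [0, 0, 0]
    - [0, 0, 0]
    - [0, 0, 0]
    - [0, 0, 0]
    - [0, 0, 0]
    - [0, 0, 0]
    - [0, 0, 0]
    - [0, 0, 0]
  rotation:
    - [0, 0, 0]
    - [0, 0, 0]
    - [0, 0, 0]
    - [0, 0, 0]
    - [0, 0, 0]
    - [0, 0, 0]
    - [0, 0, 0]
    - [0, 0, 0]
    - [0, 0, 0]
    - [0, 0, 0]
    - [0, 0, 0]
    - [0, 0, 0]
    - [0, 0, 0]
    - [0, 0, 0]
    - [0, 0, 0]
  jaw: [1, 0.9, 0.8, 0.8, 0.7, 0.6, 0.5, 0.43, 0.43, 0.43, 0.43, 0.43, 0.43, 0.43, 0.43]

```text
time_s: 11.2
tool_pos: [0.6037, 0.2763, 0.1878]
tool_rot: [180.0, 0.0, 89.9]
force: [0.1, 0.0, -0.1]
grip_width: 0.0375
grasp_force: 0.0
```

Emit:
send_rows:
  xyz:
    - [0, 0, 0]
    - [0, 0, 0]
    - [0, 0, 0]
    - [0, 0, 0]
    - [0, 0, -0.03]
    - [0, 0, -0.04]
    - [0, 0, -0.04]
    - [0, 0, -0.04]
    - [0, 0, -0.04]
    - [0, 0, -0.04]
    - [0, 0, 0]
  rotation:
    - [0, 0, 0]
    - [0, 0, 0]
    - [0, 0, 0]
    - [0, 0, 0]
    - [0, 0, 0]
    - [0, 0, 0]
    - [0, 0, 0]
    - [0, 0, 0]
    - [0, 0, 0]
    - [0, 0, 0]
    - [0, 0, 0]
  jaw: [0.5, 0.6, 0.7, 0.8, 1, 1, 1, 1, 1, 1, 1]

```text
time_s: 12.3
tool_pos: [0.604, 0.2778, 0.4245]
tool_rot: [179.5, -0.3, 89.9]
force: [-0.4, 0.1, 0.5]
grip_width: 0.0869
grasp_force: 0.0
```

```bash
python3 - <<'E'
from h import *
c=env.read_camera('wrist'); print(env.get_obs()['tool_pos'])
C,d,L=axis(c,'red'); print(C.round(4),d.round(3),L,roll(c,C,d))
E
```

```text
[0.60374068 0.27721399 0.42119518]
[0.6029 0.2761 0.018 ] [0.006 1.    0.   ] 0.15644189190071386 {'b': (886, np.float64(-16.0), np.float64(-3.0), np.float64(10.0)), 'w': (0,), 'vis': array([-70.,  70.])}
```

Red is up, at −3°. Green is next.

Emit:
send_rows:
  xyz:
    - [0.002, -0.0284, 0]
    - [0.002, -0.0284, 0]
    - [0.002, -0.0284, 0]
    - [0.002, -0.0284, 0]
    - [0.002, -0.0284, 0]
    - [0, 0, 0]
    - [0, 0, 0]
  rotation:
    - [0, 0, 0]
    - [0, 0, 0]
    - [0, 0, 0]
    - [0, 0, 0]
    - [0, 0, 0]
    - [0, 0, -0.105]
    - [0, 0, 0]
  jaw: [1, 1, 1, 1, 1, 1, 1]

```text
time_s: 13.05
tool_pos: [0.4609, 0.2864, 0.4167]
tool_rot: [-180.0, 0.1, 95.9]
force: [0.8, -0.2, 0.4]
grip_width: 0.087
grasp_force: 0.0
```

```bash
python3 - <<'E'
from h import *
c=snap('wrist','w3.png'); print(env.get_obs()['tool_pos'])
C,d,L=axis(c,'green',roi=(200,100,440,300)); print(C.round(4),d.round(3),L,roll(c,C,d))
E
```

```text
[0.46167043 0.28598896 0.41677177]
[0.4622 0.2854 0.018 ] [-0.104  0.995 -0.   ] 0.15512148042961485 {'b': (15, np.float64(68.0), np.float64(69.0), np.float64(70.0)), 'w': (154, np.float64(-69.0), np.float64(-62.0), np.float64(-57.0)), 'vis': array([-70.,  70.])}
```

View pics/w3.png

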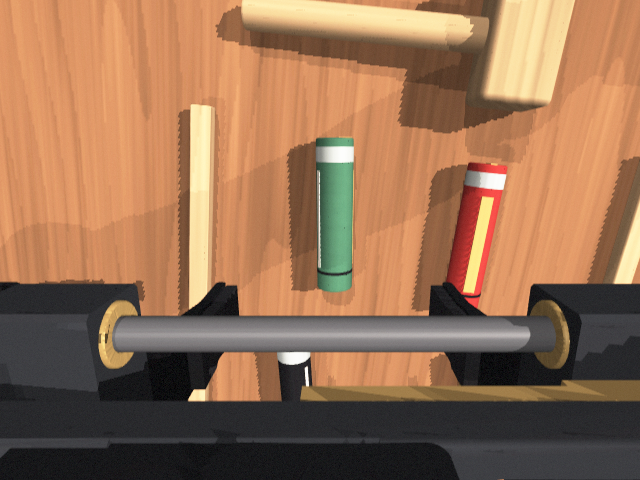

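Green's white line is at the left edge, columns 317–321 (about −65°), so its inlay is at about +115°. It needs about 36 mm of rolling towards −x.

Emit:
send_rows:
  xyz:
    - [0, 0, 0.045]
    - [0, 0, 0.045]
    - [0, 0, 0.045]
    - [0, 0, 0.045]
    - [0, 0, 0.045]
    - [0, 0, 0.006]
    - [0, 0, 0]
    - [0, 0, 0]
    - [0, 0, 0]
    - [0, 0, 0]
    - [0, 0, 0]
    - [0, 0, 0]
    - [0, 0, 0]
  rotation:
    - [0, 0, 0]
    - [0, 0, 0]
    - [0, 0, 0]
    - [0, 0, 0]
    - [0, 0, 0]
    - [0, 0, 0]
    - [0, 0, 0]
    - [0, 0, 0]
    - [0, 0, 0]
    - [0, 0, 0]
    - [0, 0, 0]
    - [0, 0, 0]
    - [0, 0, 0]
  jaw: [1, 1, 1, 0.9, 0.8, 0.7, 0.6, 0.5, 0.47, 0.47, 0.47, 0.47, 0.47]

```text
time_s: 14.4
tool_pos: [0.4617, 0.2865, 0.1869]
tool_rot: [180.0, 0.0, 95.9]
force: [-0.3, -0.7, -0.3]
grip_width: 0.0406
grasp_force: 0.0
```

Emit:
send_rows:
  xyz:
    - [0, -0.0028, 0]
    - [0, -0.0028, 0]
    - [0, -0.0028, 0]
    - [0, -0.0028, 0]
    - [0, -0.0028, 0]
    - [0, -0.0028, 0]
    - [0, -0.0028, 0]
    - [0, -0.0028, 0]
    - [0, -0.0028, 0]
    - [0, -0.0028, 0]
    - [0, -0.0028, 0]
    - [0, -0.0028, 0]
    - [0, -0.0028, 0]
    - [0, 0, 0]
    - [0, 0, 0]
    - [0, 0, 0]
    - [0, 0, 0]
    - [0, 0, 0]
    - [0, 0, 0]
  rotation:
    - [0, 0, 0]
    - [0, 0, 0]
    - [0, 0, 0]
    - [0, 0, 0]
    - [0, 0, 0]
    - [0, 0, 0]
    - [0, 0, 0]
    - [0, 0, 0]
    - [0, 0, 0]
    - [0, 0, 0]
    - [0, 0, 0]
    - [0, 0, 0]
    - [0, 0, 0]
    - [0, 0, 0]
    - [0, 0, 0]
    - [0, 0, 0]
    - [0, 0, 0]
    - [0, 0, 0]
    - [0, 0, 0]
  jaw: [0.47, 0.47, 0.47, 0.47, 0.47, 0.47, 0.47, 0.47, 0.47, 0.47, 0.47, 0.47, 0.47, 0.47, 0.43, 0.43, 0.43, 0.43, 0.43]

```text
time_s: 16.3
tool_pos: [0.4255, 0.2829, 0.1867]
tool_rot: [-180.0, 0.0, 95.9]
force: [-0.3, -0.1, -0.3]
grip_width: 0.0372
grasp_force: 0.0
```

Emit:
send_rows:
  xyz:
    - [0, 0, 0]
    - [0, 0, 0]
    - [0, 0, 0]
    - [0, 0, 0]
    - [0, 0, -0.03]
    - [0, 0, -0.04]
    - [0, 0, -0.04]
    - [0, 0, -0.04]
    - [0, 0, -0.04]
    - [0, 0, -0.04]
    - [0, 0, 0]
  rotation:
    - [0, 0, 0]
    - [0, 0, 0]
    - [0, 0, 0]
    - [0, 0, 0]
    - [0, 0, 0]
    - [0, 0, 0]
    - [0, 0, 0]
    - [0, 0, 0]
    - [0, 0, 0]
    - [0, 0, 0]
    - [0, 0, 0]
  jaw: [0.5, 0.6, 0.7, 0.8, 1, 1, 1, 1, 1, 1, 1]

```text
time_s: 17.4
tool_pos: [0.4262, 0.2846, 0.4217]
tool_rot: [179.5, -0.1, 95.9]
force: [0.3, -0.0, -0.2]
grip_width: 0.0869
grasp_force: 0.0
```

```bash
python3 - <<'E'
from h import *
c=env.read_camera('wrist'); print(env.get_obs()['tool_pos'])
C,d,L=axis(c,'green',roi=(200,100,440,300)); print(C.round(4),d.round(3),L,roll(c,C,d))
E
```

```text
[0.42588138 0.28365245 0.41903726]
[0.4259 0.2818 0.018 ] [-0.099  0.995  0.   ] 0.15448663064405171 {'b': (995, np.float64(-14.0), np.float64(2.0), np.float64(17.0)), 'w': (0,), 'vis': array([-70.,  70.])}
```

Green is up, at +2°. Black is next.

Emit:
send_rows:
  xyz:
    - [-0.035, -0.0016, 0]
    - [-0.035, -0.0016, 0]
    - [-0.035, -0.0016, 0]
    - [-0.035, -0.0016, 0]
    - [-0.035, -0.0016, 0]
    - [-0.035, -0.0016, 0]
    - [0, 0, 0]
    - [0, 0, 0]
  rotation:
    - [0, 0, 0]
    - [0, 0, 0]
    - [0, 0, 0]
    - [0, 0, 0]
    - [0, 0, 0]
    - [0, 0, 0]
    - [0, 0, -0.044]
    - [0, 0, 0]
  jaw: [1, 1, 1, 1, 1, 1, 1, 1]

```text
time_s: 18.25
tool_pos: [0.437, 0.0718, 0.4153]
tool_rot: [-179.9, -0.0, 98.3]
force: [-0.4, 0.5, -0.7]
grip_width: 0.087
grasp_force: 0.0
```

```bash
python3 - <<'E'
from h import *
c=snap('wrist','w4.png'); print(env.get_obs()['tool_pos'])
C,d,L=axis(c,'black',roi=(270,100,400,305)); print(C.round(4),d.round(3),L,roll(c,C,d))
E
```

```text
[0.43702656 0.07291574 0.41557672]
[0.4413 0.0738 0.018 ] [-0.147  0.989  0.   ] 0.15427317462116685 {'b': (0,), 'w': (245, np.float64(43.0), np.float64(48.0), np.float64(54.0)), 'vis': array([-71.,  69.])}
```

View pics/w4.png

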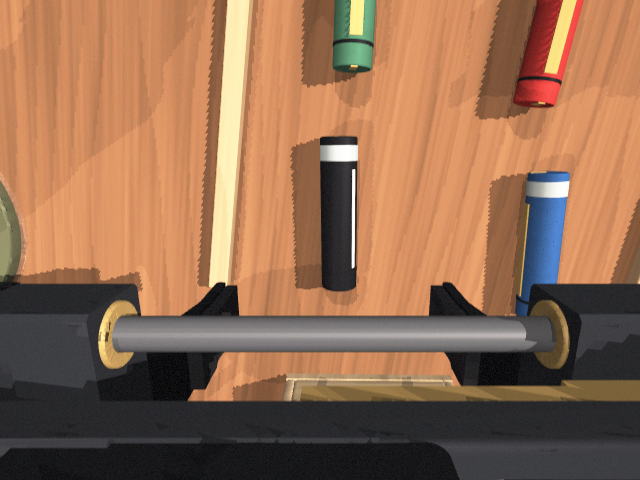

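Black's white line is at columns 351–355 (+48°), so its inlay is at −132°. It needs about 41.5 mm of rolling towards +x.

Emit:
send_rows:
  xyz:
    - [0, 0.0043, 0.045]
    - [0, 0, 0.045]
    - [0, 0, 0.045]
    - [0, 0, 0.045]
    - [0, 0, 0.044]
    - [0, 0, 0.005]
    - [0, 0, 0]
    - [0, 0, 0]
    - [0, 0, 0]
    - [0, 0, 0]
    - [0, 0, 0]
    - [0, 0, 0]
    - [0, 0, 0]
  rotation:
    - [0, 0, 0]
    - [0, 0, 0]
    - [0, 0, 0]
    - [0, 0, 0]
    - [0, 0, 0]
    - [0, 0, 0]
    - [0, 0, 0]
    - [0, 0, 0]
    - [0, 0, 0]
    - [0, 0, 0]
    - [0, 0, 0]
    - [0, 0, 0]
    - [0, 0, 0]
  jaw: [1, 1, 1, 0.9, 0.8, 0.7, 0.6, 0.5, 0.47, 0.47, 0.47, 0.47, 0.47]

```text
time_s: 19.6
tool_pos: [0.4417, 0.0735, 0.188]
tool_rot: [180.0, 0.0, 98.4]
force: [0.6, -0.5, -0.3]
grip_width: 0.0413
grasp_force: 0.0
```

Emit:
send_rows:
  xyz:
    - [0, 0.003, 0]
    - [0, 0.003, 0]
    - [0, 0.003, 0]
    - [0, 0.003, 0]
    - [0, 0.003, 0]
    - [0, 0.003, 0]
    - [0, 0.003, 0]
    - [0, 0.003, 0]
    - [0, 0.003, 0]
    - [0, 0.003, 0]
    - [0, 0.003, 0]
    - [0, 0.003, 0]
    - [0, 0.003, 0]
    - [0, 0.0025, 0]
    - [0, 0, 0]
    - [0, 0, 0]
    - [0, 0, 0]
    - [0, 0, 0]
    - [0, 0, 0]
    - [0, 0, 0]
  rotation:
    - [0, 0, 0]
    - [0, 0, 0]
    - [0, 0, 0]
    - [0, 0, 0]
    - [0, 0, 0]
    - [0, 0, 0]
    - [0, 0, 0]
    - [0, 0, 0]
    - [0, 0, 0]
    - [0, 0, 0]
    - [0, 0, 0]
    - [0, 0, 0]
    - [0, 0, 0]
    - [0, 0, 0]
    - [0, 0, 0]
    - [0, 0, 0]
    - [0, 0, 0]
    - [0, 0, 0]
    - [0, 0, 0]
    - [0, 0, 0]
  jaw: [0.47, 0.47, 0.47, 0.47, 0.47, 0.47, 0.47, 0.47, 0.47, 0.47, 0.47, 0.47, 0.47, 0.47, 0.47, 0.43, 0.43, 0.43, 0.43, 0.43]

```text
time_s: 21.6
tool_pos: [0.4827, 0.0796, 0.1877]
tool_rot: [180.0, 0.0, 98.4]
force: [-0.1, -0.5, -0.3]
grip_width: 0.0377
grasp_force: 0.0
```

Emit:
send_rows:
  xyz:
    - [0, 0, 0]
    - [0, 0, 0]
    - [0, 0, 0]
    - [0, 0, 0]
    - [0, 0, -0.03]
    - [0, 0, -0.04]
    - [0, 0, -0.04]
    - [0, 0, -0.04]
    - [0, 0, -0.04]
    - [0, 0, -0.04]
    - [0, 0, 0]
  rotation:
    - [0, 0, 0]
    - [0, 0, 0]
    - [0, 0, 0]
    - [0, 0, 0]
    - [0, 0, 0]
    - [0, 0, 0]
    - [0, 0, 0]
    - [0, 0, 0]
    - [0, 0, 0]
    - [0, 0, 0]
    - [0, 0, 0]
  jaw: [0.5, 0.6, 0.7, 0.8, 1, 1, 1, 1, 1, 1, 1]

```text
time_s: 22.7
tool_pos: [0.4842, 0.0808, 0.4228]
tool_rot: [179.5, 0.2, 98.4]
force: [0.8, 0.1, -0.6]
grip_width: 0.0872
grasp_force: 0.0
```

```bash
python3 - <<'E'
from h import *
c=env.read_camera('wrist'); print(env.get_obs()['tool_pos'])
C,d,L=axis(c,'black',roi=(270,100,400,305)); print(C.round(4),d.round(3),L,roll(c,C,d))
C,d,L=axis(c,'blue',roi=(400,100,640,305)); print(C.round(4),d.round(3),L,roll(c,C,d))
E
```

```text
[0.48347245 0.08019888 0.42013386]
[0.4828 0.0802 0.018 ] [-0.142  0.99   0.   ] 0.15309903212000744 {'b': (989, np.float64(-11.0), np.float64(2.0), np.float64(18.0)), 'w': (0,), 'vis': array([-70.,  70.])}
[0.6501 0.0778 0.018 ] [-0.205  0.979  0.   ] 0.1416863903365499 {'b': (5, np.float64(-92.0), np.float64(-92.0), np.float64(-91.0)), 'w': (21, np.float64(26.0), np.float64(31.0), np.float64(35.0)), 'vis': array([-93.,  48.])}
```

Black is up, at +2°. Blue is next.

Emit:
send_rows:
  xyz:
    - [-0.0067, 0.032, 0]
    - [-0.0067, 0.032, 0]
    - [-0.0067, 0.032, 0]
    - [-0.0067, 0.032, 0]
    - [-0.0067, 0.032, 0]
    - [0, 0, 0]
    - [0, 0, 0]
  rotation:
    - [0, 0, -0.03]
    - [0, 0, 0]
    - [0, 0, 0]
    - [0, 0, 0]
    - [0, 0, 0]
    - [0, 0, 0]
    - [0, 0, 0]
  jaw: [1, 1, 1, 1, 1, 1, 1]

```text
time_s: 23.45
tool_pos: [0.646, 0.0743, 0.4153]
tool_rot: [-179.8, -0.1, 100.2]
force: [-1.0, -0.2, -0.1]
grip_width: 0.0868
grasp_force: 0.0
```

```bash
python3 - <<'E'
from h import *
c=snap('wrist','w5.png'); print(env.get_obs()['tool_pos'],env.get_obs()['tool_rot'])
C,d,L=axis(c,'blue',roi=(230,100,450,305)); print(C.round(4),d.round(3),L,roll(c,C,d))
E
```

```text
[0.64539933 0.07462819 0.41616242] [-1.79835186e+02 -5.82168188e-02  1.00210950e+02]
[0.6497 0.0702 0.018 ] [-0.18   0.984  0.   ] 0.15454207952641982 {'b': (0,), 'w': (74, np.float64(60.0), np.float64(63.0), np.float64(66.0)), 'vis': array([-71.,  70.])}
```

View pics/w5.png

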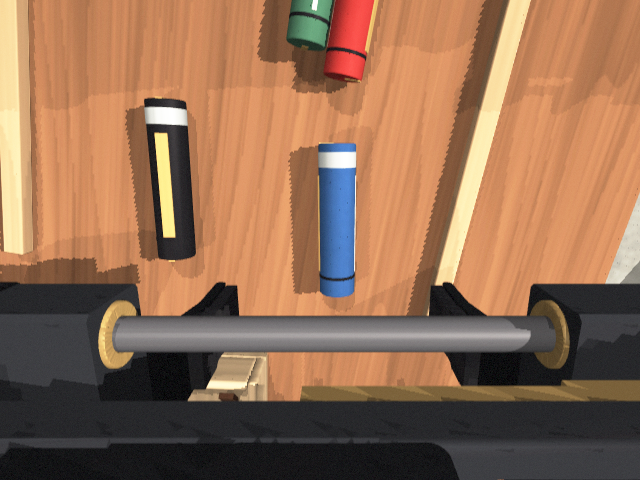

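Blue is at (337,220), with white at the right edge and brass just visible at the left. That puts it at about −103°, so about 32.5 mm towards +x. Green has been knocked over beside red, at (310,20) and (350,40), so I'll recheck both afterwards.

Emit:
send_rows:
  xyz:
    - [-0.005, 0.0034, 0.045]
    - [0, 0, 0.045]
    - [0, 0, 0.045]
    - [0, 0, 0.045]
    - [0, 0, 0.044]
    - [0, 0, 0.005]
    - [0, 0, 0]
    - [0, 0, 0]
    - [0, 0, 0]
    - [0, 0, 0]
    - [0, 0, 0]
    - [0, 0, 0]
    - [0, 0, 0]
  rotation:
    - [0, 0, 0]
    - [0, 0, 0]
    - [0, 0, 0]
    - [0, 0, 0]
    - [0, 0, 0]
    - [0, 0, 0]
    - [0, 0, 0]
    - [0, 0, 0]
    - [0, 0, 0]
    - [0, 0, 0]
    - [0, 0, 0]
    - [0, 0, 0]
    - [0, 0, 0]
  jaw: [1, 1, 1, 0.9, 0.8, 0.7, 0.6, 0.5, 0.47, 0.47, 0.47, 0.47, 0.47]

```text
time_s: 24.8
tool_pos: [0.6503, 0.0695, 0.1889]
tool_rot: [180.0, 0.0, 100.1]
force: [0.0, 0.3, -0.8]
grip_width: 0.0409
grasp_force: 0.0
```

Emit:
send_rows:
  xyz:
    - [0, 0.003, 0]
    - [0, 0.003, 0]
    - [0, 0.003, 0]
    - [0, 0.003, 0]
    - [0, 0.003, 0]
    - [0, 0.003, 0]
    - [0, 0.003, 0]
    - [0, 0.003, 0]
    - [0, 0.003, 0]
    - [0, 0.003, 0]
    - [0, 0.0025, 0]
    - [0, 0, 0]
    - [0, 0, 0]
    - [0, 0, 0]
    - [0, 0, 0]
    - [0, 0, 0]
    - [0, 0, 0]
  rotation:
    - [0, 0, 0]
    - [0, 0, 0]
    - [0, 0, 0]
    - [0, 0, 0]
    - [0, 0, 0]
    - [0, 0, 0]
    - [0, 0, 0]
    - [0, 0, 0]
    - [0, 0, 0]
    - [0, 0, 0]
    - [0, 0, 0]
    - [0, 0, 0]
    - [0, 0, 0]
    - [0, 0, 0]
    - [0, 0, 0]
    - [0, 0, 0]
    - [0, 0, 0]
  jaw: [0.47, 0.47, 0.47, 0.47, 0.47, 0.47, 0.47, 0.47, 0.47, 0.47, 0.47, 0.47, 0.43, 0.43, 0.43, 0.43, 0.43]

```text
time_s: 26.5
tool_pos: [0.6823, 0.0752, 0.1887]
tool_rot: [-180.0, 0.0, 100.1]
force: [-0.6, 0.3, 0.2]
grip_width: 0.0372
grasp_force: 0.0
```

Emit:
send_rows:
  xyz:
    - [0, 0, 0]
    - [0, 0, 0]
    - [0, 0, 0]
    - [0, 0, 0]
    - [0, 0, -0.03]
    - [0, 0, -0.04]
    - [0, 0, -0.04]
    - [0, 0, -0.04]
    - [0, 0, -0.04]
    - [0, 0, -0.04]
    - [0, 0, 0]
  rotation:
    - [0, 0, 0]
    - [0, 0, 0]
    - [0, 0, 0]
    - [0, 0, 0]
    - [0, 0, 0]
    - [0, 0, 0]
    - [0, 0, 0]
    - [0, 0, 0]
    - [0, 0, 0]
    - [0, 0, 0]
    - [0, 0, 0]
  jaw: [0.5, 0.6, 0.7, 0.8, 1, 1, 1, 1, 1, 1, 1]

```text
time_s: 27.6
tool_pos: [0.683, 0.0765, 0.4257]
tool_rot: [179.4, -0.0, 100.1]
force: [0.1, 0.5, -0.1]
grip_width: 0.087
grasp_force: 0.0
```

```bash
python3 - <<'E'
from h import *
c=env.read_camera('wrist'); print(env.get_obs()['tool_pos'])
C,d,L=axis(c,'blue',roi=(230,100,450,305)); print(C.round(4),d.round(3),L,roll(c,C,d))
C,d,L=axis(c,'black',roi=(50,60,220,290)); print(C.round(4),d.round(3),L,roll(c,C,d))
c=env.read_camera('top');R=(170,150,275,340)
for n in('red','green'):
  C,d,L=axis(c,n,roi=R); print(n,C.round(4),d.round(3),L,roll(c,C,d))
s=snap('scene','s2.png'); cv2.imwrite('pics/s2.png',cv2.resize(s['image'][205:380,290:460],(680,600)*1,interpolation=cv2.INTER_CUBIC)[:600])
E
```

```text
[0.68263583 0.07609965 0.42241532]
[0.6825 0.0769 0.018 ] [-0.172  0.985  0.   ] 0.1541795759440511 {'b': (912, np.float64(-3.0), np.float64(12.0), np.float64(27.0)), 'w': (1, np.float64(-6.0), np.float64(-6.0), np.float64(-6.0)), 'vis': array([-70.,  70.])}
[0.4875 0.0616 0.018 ] [-0.046  0.999  0.   ] 0.19712771343565316 {'b': (951, np.float64(-25.0), np.float64(-4.0), np.float64(13.0)), 'w': (0,), 'vis': array([-45.,  96.])}
red [0.6285 0.2781 0.018 ] [0.014 1.    0.   ] 0.154386047912374 {'b': (0,), 'w': (0,), 'vis': array([-66.,  45.])}
green [0.5921 0.3001 0.018 ] [0.015 1.    0.   ] 0.148710586206084 {'b': (0,), 'w': (92, np.float64(11.0), np.float64(20.0), np.float64(29.0)), 'vis': array([-72.,  55.])}
```

Blue is at +12°, so I'll nudge it −3.8 mm with an off-centre close.

Emit:
send_rows:
  xyz:
    - [0, -0.0036, 0.045]
    - [0, 0, 0.045]
    - [0, 0, 0.045]
    - [0, 0, 0.045]
    - [0, 0, 0.045]
    - [0, 0, 0.01]
    - [0, 0, 0]
    - [0, 0, 0]
    - [0, 0, 0]
    - [0, 0, 0]
    - [0, 0, 0]
    - [0, 0, 0]
    - [0, 0, 0]
    - [0, 0, 0]
  rotation:
    - [0, 0, 0]
    - [0, 0, 0]
    - [0, 0, 0]
    - [0, 0, 0]
    - [0, 0, 0]
    - [0, 0, 0]
    - [0, 0, 0]
    - [0, 0, 0]
    - [0, 0, 0]
    - [0, 0, 0]
    - [0, 0, 0]
    - [0, 0, 0]
    - [0, 0, 0]
    - [0, 0, 0]
  jaw: [1, 1, 1, 0.9, 0.8, 0.7, 0.6, 0.5, 0.43, 0.43, 0.43, 0.43, 0.43, 0.43]

```text
time_s: 29.15
tool_pos: [0.6787, 0.0745, 0.1836]
tool_rot: [-180.0, 0.0, 100.1]
force: [-0.0, -0.7, -0.3]
grip_width: 0.0379
grasp_force: 0.0
```

Emit:
send_rows:
  xyz:
    - [0, 0, 0]
    - [0, 0, 0]
    - [0, 0, 0]
    - [0, 0, 0]
    - [0, 0, -0.03]
    - [0, 0, -0.04]
    - [0, 0, -0.04]
    - [0, 0, -0.04]
    - [0, 0, -0.04]
    - [0, 0, -0.04]
    - [0, 0, 0]
  rotation:
    - [0, 0, 0]
    - [0, 0, 0]
    - [0, 0, 0]
    - [0, 0, 0]
    - [0, 0, 0]
    - [0, 0, 0]
    - [0, 0, 0]
    - [0, 0, 0]
    - [0, 0, 0]
    - [0, 0, 0]
    - [0, 0, 0]
  jaw: [0.5, 0.6, 0.7, 0.8, 1, 1, 1, 1, 1, 1, 1]

```text
time_s: 30.25
tool_pos: [0.6795, 0.076, 0.4207]
tool_rot: [179.4, -0.0, 100.1]
force: [0.5, 0.6, 0.1]
grip_width: 0.087
grasp_force: 0.0
```

```bash
python3 - <<'E'
from h import *
c=env.read_camera('wrist'); print(env.get_obs()['tool_pos'])
C,d,L=axis(c,'blue',roi=(230,100,450,305)); print(C.round(4),d.round(3),L,roll(c,C,d))
E
```

```text
[0.67909684 0.07549411 0.41737279]
[0.6781 0.0758 0.018 ] [-0.172  0.985  0.   ] 0.15444134676518528 {'b': (908, np.float64(-16.0), np.float64(-3.0), np.float64(10.0)), 'w': (67, np.float64(-22.0), np.float64(16.0), np.float64(16.0)), 'vis': array([-70.,  70.])}
```

View pics/s2.png

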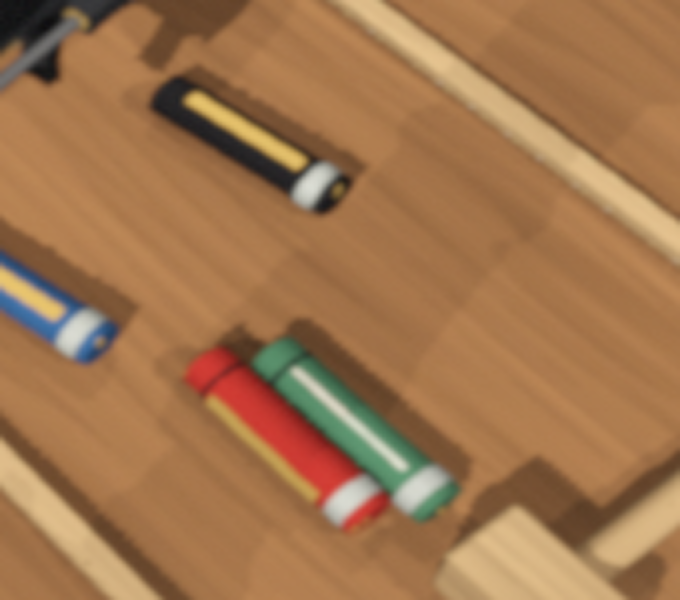

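Blue is up, at −3°. Red (about +77°) and green (about −160°) are touching, but red sticks out 22 mm at the −y end. I'll look at that from above, then push red +x by its free end to make room for a finger.

Emit:
send_rows:
  xyz:
    - [0, 0, 0]
    - [0, 0, 0]
    - [0.037, -0.0148, 0]
    - [0.037, -0.0148, 0]
    - [0.037, -0.0148, 0]
    - [0.037, -0.0148, 0]
    - [0.037, -0.0148, 0]
    - [0, 0, 0]
    - [0, 0, 0]
  rotation:
    - [0, 0, 0.088]
    - [0, 0, 0.088]
    - [0, 0, 0]
    - [0, 0, 0]
    - [0, 0, 0]
    - [0, 0, 0]
    - [0, 0, 0]
    - [0, 0, 0]
    - [0, 0, 0]
  jaw: [0.8, 0.6, 0.4, 0.2, 0, 0, 0, 0, 0]

```text
time_s: 31.2
tool_pos: [0.6037, 0.2607, 0.4125]
tool_rot: [-179.9, 0.1, 90.2]
force: [1.2, -1.2, -0.3]
grip_width: 0.023
grasp_force: 0.0
```

```bash
python3 - <<'E'
from h import *
c=snap('wrist','w6.png'); o=env.get_obs(); print(o['tool_pos'],o['tool_rot'],o['grip_width'])
for n in('red','green'):
  C,d,L=axis(c,n,roi=(200,50,480,330)); print(n,C.round(4),d.round(3),L,roll(c,C,d))
E
```

```text
[0.60478069 0.25901884 0.41243772] [-1.79930838e+02  9.76683001e-02  9.00402204e+01] 0.018896903095342615
red [0.63   0.2766 0.018 ] [0.015 1.    0.   ] 0.15829874723653445 {'b': (148, np.float64(54.0), np.float64(58.0), np.float64(64.0)), 'w': (0,), 'vis': array([-74.,  66.])}
green [0.5937 0.2991 0.018 ] [ 0.003  1.    -0.   ] 0.15408837702750747 {'b': (9, np.float64(68.0), np.float64(68.0), np.float64(72.0)), 'w': (437, np.float64(4.0), np.float64(10.0), np.float64(16.0)), 'vis': array([-69.,  72.])}
```

View pics/w6.png

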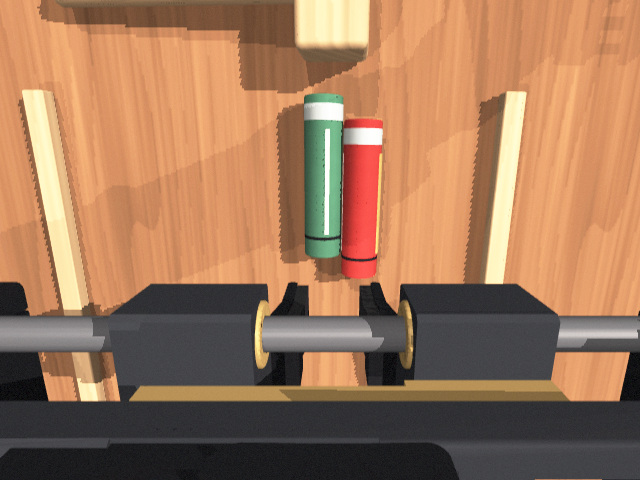

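The picture confirms it: red's lower end reaches row 275, while green stops at row 257. I'll push there with closed fingers.

Emit:
send_rows:
  xyz:
    - [-0.024, -0.0068, 0]
    - [-0.0245, -0.007, 0]
    - [0, 0, 0.045]
    - [0, 0, 0.045]
    - [0, 0, 0.045]
    - [0, 0, 0.045]
    - [0, 0, 0.04]
    - [0, 0, 0.006]
    - [0, 0, 0]
    - [0, 0, 0]
  rotation:
    - [0, 0, 0]
    - [0, 0, 0]
    - [0, 0, 0]
    - [0, 0, 0]
    - [0, 0, 0]
    - [0, 0, 0]
    - [0, 0, 0]
    - [0, 0, 0]
    - [0, 0, 0]
    - [0, 0, 0]
  jaw: [0, 0, 0, 0, 0, 0, 0, 0, 0, 0]

```text
time_s: 32.25
tool_pos: [0.5918, 0.2106, 0.189]
tool_rot: [179.9, -0.0, 90.0]
force: [0.3, 0.4, 0.1]
grip_width: 0.0004
grasp_force: 0.0
```

Emit:
send_rows:
  xyz:
    - [0, 0.0015, 0]
    - [0, 0.002, 0]
    - [0, 0.002, 0]
    - [0, 0.002, 0]
    - [0, 0.002, 0]
    - [0, 0.0025, 0]
    - [0, 0.0025, 0]
    - [0, 0.0025, 0]
    - [0, 0.0025, 0]
    - [0, 0.0025, 0]
    - [0, 0.0025, 0]
    - [0, 0.0025, 0]
    - [0, 0.0025, 0]
    - [0, 0.0025, 0]
    - [0, 0.0015, 0]
    - [0, 0.001, 0]
    - [0, 0.0005, 0]
    - [0, 0, 0]
    - [0, -0.002, 0]
    - [0, 0, 0]
  rotation:
    - [0, 0, 0]
    - [0, 0, 0]
    - [0, 0, 0]
    - [0, 0, 0]
    - [0, 0, 0]
    - [0, 0, 0]
    - [0, 0, 0]
    - [0, 0, 0]
    - [0, 0, 0]
    - [0, 0, 0]
    - [0, 0, 0]
    - [0, 0, 0]
    - [0, 0, 0]
    - [0, 0, 0]
    - [0, 0, 0]
    - [0, 0, 0]
    - [0, 0, 0]
    - [0, 0, 0]
    - [0, 0, 0]
    - [0, 0, 0]
  jaw: [0, 0, 0, 0, 0, 0, 0, 0, 0, 0, 0, 0, 0, 0, 0, 0, 0, 0, 0, 0]

```text
time_s: 34.25
tool_pos: [0.6235, 0.2112, 0.1877]
tool_rot: [-180.0, 0.0, 90.1]
force: [-1.0, 0.0, 0.0]
grip_width: 0.0007
grasp_force: 0.0
```

Emit:
send_rows:
  xyz:
    - [0, 0, -0.03]
    - [0, 0, -0.04]
    - [0, 0, -0.04]
    - [0, 0, -0.04]
    - [0, 0, -0.04]
    - [0, 0, -0.036]
    - [0.04, -0.02, 0]
    - [0.04, -0.018, 0]
    - [0, 0, 0]
    - [0, 0, 0]
  rotation:
    - [0, 0, 0]
    - [0, 0, 0]
    - [0, 0, 0]
    - [0, 0, 0]
    - [0, 0, 0]
    - [0, 0, 0]
    - [0, 0, 0]
    - [0, 0, 0]
    - [0, 0, 0]
    - [0, 0, 0]
  jaw: [0, 0.1, 0.2, 0.3, 0.4, 0.5, 0.55, 0.55, 0.55, 0.55]

```text
time_s: 35.25
tool_pos: [0.5846, 0.2928, 0.414]
tool_rot: [180.0, 0.0, 90.3]
force: [0.3, -0.9, 0.5]
grip_width: 0.0473
grasp_force: 0.0
```

```bash
python3 - <<'E'
from h import *
c=snap('wrist','w7.png'); o=env.get_obs(); print(o['tool_pos'],o['tool_rot'],o['grip_width'])
for n in('red','green'):
  C,d,L=axis(c,n,roi=(200,50,500,300)); print(n,C.round(4),d.round(3),L,roll(c,C,d))
E
```

```text
[0.58573362 0.29107403 0.41361784] [1.79976314e+02 6.54128062e-02 9.00790270e+01] 0.047813510961526764
red [0.6542 0.2804 0.018 ] [0.019 1.    0.   ] 0.14893092317223214 {'b': (0,), 'w': (313, np.float64(-33.0), np.float64(-28.0), np.float64(-23.0)), 'vis': array([-81.,  59.])}
green [0.5942 0.2975 0.018 ] [0.002 1.    0.   ] 0.1543155632202677 {'b': (0,), 'w': (402, np.float64(2.0), np.float64(8.0), np.float64(14.0)), 'vis': array([-70.,  69.])}
```

Emit:
send_rows:
  xyz:
    - [0.006, 0.0085, 0]
    - [0, 0, 0.045]
    - [0, 0, 0.045]
    - [0, 0, 0.045]
    - [0, 0, 0.045]
    - [0, 0, 0.04]
    - [0, 0, 0.007]
    - [0, 0, 0]
    - [0, 0, 0]
    - [0, 0, 0]
    - [0, 0, 0]
    - [0, 0, 0]
  rotation:
    - [0, 0, 0]
    - [0, 0, 0]
    - [0, 0, 0]
    - [0, 0, 0]
    - [0, 0, 0]
    - [0, 0, 0]
    - [0, 0, 0]
    - [0, 0, 0]
    - [0, 0, 0]
    - [0, 0, 0]
    - [0, 0, 0]
    - [0, 0, 0]
  jaw: [0.55, 0.55, 0.55, 0.55, 0.55, 0.55, 0.55, 0.5, 0.47, 0.47, 0.47, 0.47]

```text
time_s: 36.5
tool_pos: [0.5946, 0.297, 0.1872]
tool_rot: [180.0, -0.0, 90.0]
force: [0.4, 0.1, -0.9]
grip_width: 0.0409
grasp_force: 0.0
```

Emit:
send_rows:
  xyz:
    - [0, -0.003, 0]
    - [0, -0.004, 0]
    - [0, -0.004, 0]
    - [0, -0.004, 0]
    - [0, -0.004, 0]
    - [0, -0.004, 0]
    - [0, -0.004, 0]
    - [0, -0.004, 0]
    - [0, -0.004, 0]
    - [0, -0.004, 0]
    - [0, -0.004, 0]
    - [0, -0.004, 0]
    - [0, -0.004, 0]
    - [0, -0.003, 0]
    - [0, -0.003, 0]
    - [0, -0.002, 0]
    - [0, 0, 0]
    - [0, 0, 0]
    - [0, 0, 0]
    - [0, 0, 0]
  rotation:
    - [0, 0, 0]
    - [0, 0, 0]
    - [0, 0, 0]
    - [0, 0, 0]
    - [0, 0, 0]
    - [0, 0, 0]
    - [0, 0, 0]
    - [0, 0, 0]
    - [0, 0, 0]
    - [0, 0, 0]
    - [0, 0, 0]
    - [0, 0, 0]
    - [0, 0, 0]
    - [0, 0, 0]
    - [0, 0, 0]
    - [0, 0, 0]
    - [0, 0, 0]
    - [0, 0, 0]
    - [0, 0, 0]
    - [0, 0, 0]
  jaw: [0.47, 0.47, 0.47, 0.47, 0.47, 0.47, 0.47, 0.47, 0.47, 0.47, 0.47, 0.47, 0.47, 0.47, 0.47, 0.47, 0.43, 0.43, 0.43, 0.43]

```text
time_s: 38.5
tool_pos: [0.5355, 0.297, 0.1867]
tool_rot: [180.0, -0.0, 90.0]
force: [0.1, -0.5, 0.4]
grip_width: 0.0374
grasp_force: 0.0
```

Emit:
send_rows:
  xyz:
    - [0, 0, 0]
    - [0, 0, 0]
    - [0, 0, 0]
    - [0, 0, 0]
    - [0, 0, 0]
    - [0, 0, -0.03]
    - [0, 0, -0.04]
    - [0, 0, -0.04]
    - [0, 0, -0.04]
    - [0, 0, -0.04]
    - [0, 0, -0.04]
    - [0, 0, 0]
  rotation:
    - [0, 0, 0]
    - [0, 0, 0]
    - [0, 0, 0]
    - [0, 0, 0]
    - [0, 0, 0]
    - [0, 0, 0]
    - [0, 0, 0]
    - [0, 0, 0]
    - [0, 0, 0]
    - [0, 0, 0]
    - [0, 0, 0]
    - [0, 0, 0]
  jaw: [0.43, 0.5, 0.6, 0.7, 0.8, 0.9, 0.9, 0.9, 0.9, 0.9, 0.9, 0.9]

```text
time_s: 39.7
tool_pos: [0.5358, 0.2987, 0.4229]
tool_rot: [179.5, -0.3, 90.0]
force: [0.1, -0.3, -0.4]
grip_width: 0.0785
grasp_force: 0.0
```

```bash
python3 - <<'E'
from h import *
c=snap('wrist','w8.png'); o=env.get_obs(); print(o['tool_pos'],o['tool_rot'],o['grip_width'])
for n in('red','green'):
  C,d,L=axis(c,n,roi=(200,50,530,300)); print(n,C.round(4),d.round(3),L,roll(c,C,d))
E
```

```text
[0.53547408 0.29795752 0.41985127] [ 1.79707524e+02 -1.31594271e-01  9.00433612e+01] 0.07799216130812177
red [0.655  0.2839 0.018 ] [0.004 1.    0.   ] 0.14333916139276337 {'b': (0,), 'w': (308, np.float64(-36.0), np.float64(-31.0), np.float64(-26.0)), 'vis': array([-88.,  53.])}
green [0.5371 0.2978 0.018 ] [0.001 1.    0.   ] 0.15468085299430154 {'b': (955, np.float64(-5.0), np.float64(11.0), np.float64(24.0)), 'w': (0,), 'vis': array([-70.,  70.])}
```

Green is at +11°, so I'll nudge it −3 mm. Then red, 48 mm back.

Emit:
send_rows:
  xyz:
    - [0, -0.003, 0.045]
    - [0, 0, 0.045]
    - [0, 0, 0.045]
    - [0, 0, 0.045]
    - [0, 0, 0.045]
    - [0, 0, 0.009]
    - [0, 0, 0]
    - [0, 0, 0]
    - [0, 0, 0]
    - [0, 0, 0]
    - [0, 0, 0]
    - [0, 0, 0]
    - [0, 0, 0]
    - [0, 0, 0]
  rotation:
    - [0, 0, 0]
    - [0, 0, 0]
    - [0, 0, 0]
    - [0, 0, 0]
    - [0, 0, 0]
    - [0, 0, 0]
    - [0, 0, 0]
    - [0, 0, 0]
    - [0, 0, 0]
    - [0, 0, 0]
    - [0, 0, 0]
    - [0, 0, 0]
    - [0, 0, 0]
    - [0, 0, 0]
  jaw: [0.9, 0.9, 0.8, 0.8, 0.8, 0.7, 0.6, 0.5, 0.43, 0.43, 0.43, 0.43, 0.43, 0.43]

```text
time_s: 41.15
tool_pos: [0.5322, 0.2972, 0.1827]
tool_rot: [180.0, -0.0, 90.1]
force: [0.7, -0.4, 4.9]
grip_width: 0.0375
grasp_force: 2.5
```

Emit:
send_rows:
  xyz:
    - [0, 0, 0]
    - [0, 0, 0]
    - [0, 0, 0]
    - [0, 0, 0]
    - [0, 0, -0.03]
    - [0, 0, -0.04]
    - [0, 0, -0.04]
    - [0, 0, -0.04]
    - [0, 0, -0.04]
    - [0, 0, -0.04]
    - [-0.008, 0.04, 0]
    - [-0.008, 0.041, 0]
    - [0, 0.041, 0]
    - [0, 0, 0]
    - [0, 0, 0]
  rotation:
    - [0, 0, 0]
    - [0, 0, 0]
    - [0, 0, 0]
    - [0, 0, 0]
    - [0, 0, 0]
    - [0, 0, 0]
    - [0, 0, 0]
    - [0, 0, 0]
    - [0, 0, 0]
    - [0, 0, 0]
    - [0, 0, 0]
    - [0, 0, 0]
    - [0, 0, 0]
    - [0, 0, 0]
    - [0, 0, 0]
  jaw: [0.5, 0.6, 0.7, 0.8, 0.9, 0.9, 0.9, 0.9, 0.9, 0.9, 0.9, 0.9, 0.9, 0.9, 0.9]

```text
time_s: 42.65
tool_pos: [0.6547, 0.2809, 0.4102]
tool_rot: [-179.8, 0.0, 90.0]
force: [-0.5, 0.8, 0.2]
grip_width: 0.0782
grasp_force: 0.0
```

```bash
python3 - <<'E'
from h import *
c=snap('wrist','w9.png'); o=env.get_obs(); print(o['tool_pos'],o['tool_rot'],o['grip_width'])
for n,r in(('red',(250,50,450,310)),('green',(50,50,280,310))):
  C,d,L=axis(c,n,roi=r); print(n,C.round(4),d.round(3),L,roll(c,C,d))
E
```

```text
[0.65359943 0.28168503 0.41122995] [-1.79826412e+02  3.31264781e-03  9.01125760e+01] 0.07843406144713719
red [0.655  0.2755 0.018 ] [-0.001  1.     0.   ] 0.15768826768521327 {'b': (0,), 'w': (330, np.float64(-38.0), np.float64(-31.0), np.float64(-26.0)), 'vis': array([-70.,  70.])}
green [0.5328 0.2993 0.018 ] [-0.001  1.     0.   ] 0.1554411813371426 {'b': (1109, np.float64(-20.0), np.float64(-3.0), np.float64(12.0)), 'w': (0,), 'vis': array([-52.,  88.])}
```

Emit:
send_rows:
  xyz:
    - [-0.006, 0.0014, 0.045]
    - [0, 0, 0.045]
    - [0, 0, 0.045]
    - [0, 0, 0.045]
    - [0, 0, 0.04]
    - [0, 0, 0.0045]
    - [0, 0, 0]
    - [0, 0, 0]
    - [0, 0, 0]
    - [0, 0, 0]
    - [0, 0, 0]
    - [0, 0, 0]
  rotation:
    - [0, 0, 0]
    - [0, 0, 0]
    - [0, 0, 0]
    - [0, 0, 0]
    - [0, 0, 0]
    - [0, 0, 0]
    - [0, 0, 0]
    - [0, 0, 0]
    - [0, 0, 0]
    - [0, 0, 0]
    - [0, 0, 0]
    - [0, 0, 0]
  jaw: [0.9, 0.9, 0.8, 0.8, 0.7, 0.6, 0.5, 0.47, 0.47, 0.47, 0.47, 0.47]

```text
time_s: 43.9
tool_pos: [0.6558, 0.2751, 0.1887]
tool_rot: [180.0, 0.0, 90.0]
force: [-0.1, 0.4, -0.1]
grip_width: 0.0408
grasp_force: 0.0
```

Emit:
send_rows:
  xyz:
    - [0, -0.003, 0]
    - [0, -0.003, 0]
    - [0, -0.003, 0]
    - [0, -0.003, 0]
    - [0, -0.003, 0]
    - [0, -0.003, 0]
    - [0, -0.003, 0]
    - [0, -0.003, 0]
    - [0, -0.003, 0]
    - [0, -0.003, 0]
    - [0, -0.003, 0]
    - [0, -0.003, 0]
    - [0, -0.003, 0]
    - [0, -0.003, 0]
    - [0, -0.003, 0]
    - [0, -0.003, 0]
    - [0, 0, 0]
    - [0, 0, 0]
    - [0, 0, 0]
    - [0, 0, 0]
  rotation:
    - [0, 0, 0]
    - [0, 0, 0]
    - [0, 0, 0]
    - [0, 0, 0]
    - [0, 0, 0]
    - [0, 0, 0]
    - [0, 0, 0]
    - [0, 0, 0]
    - [0, 0, 0]
    - [0, 0, 0]
    - [0, 0, 0]
    - [0, 0, 0]
    - [0, 0, 0]
    - [0, 0, 0]
    - [0, 0, 0]
    - [0, 0, 0]
    - [0, 0, 0]
    - [0, 0, 0]
    - [0, 0, 0]
    - [0, 0, 0]
  jaw: [0.47, 0.47, 0.47, 0.47, 0.47, 0.47, 0.47, 0.47, 0.47, 0.47, 0.47, 0.47, 0.47, 0.47, 0.47, 0.47, 0.43, 0.43, 0.43, 0.43]

```text
time_s: 45.9
tool_pos: [0.6079, 0.275, 0.1882]
tool_rot: [180.0, 0.0, 90.0]
force: [0.1, 0.2, 0.8]
grip_width: 0.0375
grasp_force: 0.0
```

Emit:
send_rows:
  xyz:
    - [0, 0, 0]
    - [0, 0, 0]
    - [0, 0, 0]
    - [0, 0, 0]
    - [0, 0, 0]
    - [0, 0, -0.03]
    - [0, 0, -0.04]
    - [0, 0, -0.04]
    - [0, 0, -0.04]
    - [0, 0, -0.04]
    - [0, 0, -0.04]
    - [0, 0, 0]
  rotation:
    - [0, 0, 0]
    - [0, 0, 0]
    - [0, 0, 0]
    - [0, 0, 0]
    - [0, 0, 0]
    - [0, 0, 0]
    - [0, 0, 0]
    - [0, 0, 0]
    - [0, 0, 0]
    - [0, 0, 0]
    - [0, 0, 0]
    - [0, 0, 0]
  jaw: [0.43, 0.5, 0.55, 0.6, 0.65, 0.7, 0.9, 0.9, 0.9, 0.9, 0.9, 0.9]

```text
time_s: 47.1
tool_pos: [0.6081, 0.2766, 0.425]
tool_rot: [179.5, -0.3, 90.0]
force: [-0.3, 0.4, 0.2]
grip_width: 0.078
grasp_force: 0.0
```

```bash
python3 - <<'E'
from h import *
c=snap('wrist','w10.png'); o=env.get_obs(); print(o['tool_pos'],o['tool_rot'],o['grip_width'])
for n,r in(('red',(270,50,450,310)),('green',(130,50,310,310))):
  C,d,L=axis(c,n,roi=r); print(n,C.round(4),d.round(3),L,roll(c,C,d))
t=snap('top','t2.png')
for n,r in(('red',(180,170,270,340)),('green',(180,170,270,340)),('blue',(270,150,345,260)),('black',(268,250,345,330))):
  C,d,L=axis(t,n,roi=r); print(n,C.round(4),d.round(3),L)
E
```

```text
[0.60784081 0.27597349 0.42175598] [ 1.79693164e+02 -1.41478495e-01  9.00405149e+01] 0.07814087931187642
red [0.6086 0.2763 0.018 ] [ 0.002  1.    -0.   ] 0.1573994301948932 {'b': (891, np.float64(-11.0), np.float64(1.0), np.float64(14.0)), 'w': (0,), 'vis': array([-70.,  70.])}
green [0.5319 0.2988 0.018 ] [0.021 1.    0.   ] 0.15479464833080864 {'b': (1007, np.float64(-16.0), np.float64(-0.0), np.float64(14.0)), 'w': (0,), 'vis': array([-59.,  81.])}
red [1.2245 0.8693 0.018 ] [nan nan nan] 0.0
green [0.5317 0.3512 0.018 ] [0.016 1.    0.   ] 0.04915874704145832
blue [0.676  0.0759 0.018 ] [-0.178  0.984  0.   ] 0.1498994893115677
black [0.4869 0.0381 0.018 ] [-0.148  0.989  0.   ] 0.06592027846058333h.py:26: RuntimeWarning: invalid value encountered in divide
  C=(P[0]+P[1])/2; d=P[0]-P[1]; return C,d/np.linalg.norm(d),np.linalg.norm(d)
```

View pics/t2.png

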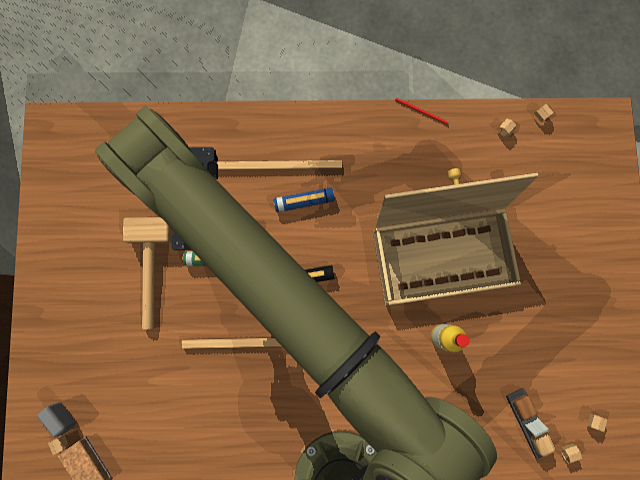

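All four are inlay up now: red +1°, green 0°, blue −3° and black +2°. The case and its cradles are clear in the top view. I'll grasp red while measuring the case pose from the dark cradle blobs.

```bash
python3 - <<'E'
from h import *
c=env.read_camera('top'); im=c['image'].copy()
hsv=cv2.cvtColor(im,cv2.COLOR_BGR2HSV)
def blobs(v):
    m=(hsv[...,2]<v).astype(np.uint8); k=np.zeros_like(m); 
    cv2.fillPoly(k,[np.array([[386,236],[492,218],[506,278],[395,296]])],1)
    n,l,st,ce=cv2.connectedComponentsWithStats(m*k,connectivity=8)
    return [(round(float(x),1),round(float(y),1),int(s[4])) for s,(x,y) in zip(st[1:],ce[1:]) if s[4]>8]
for v in (60,75,): print(v,blobs(v))
E
```

```text
60 [(484.0, 229.0, 77), (458.7, 232.8, 66), (470.7, 230.7, 48), (433.4, 236.8, 62), (445.7, 234.7, 45), (407.8, 240.5, 62), (420.6, 238.6, 47), (394.9, 242.5, 50), (492.2, 272.2, 67), (466.7, 276.2, 66), (479.4, 274.4, 40), (454.0, 278.1, 45), (441.2, 280.2, 64), (428.4, 282.1, 45), (415.5, 284.1, 62), (404.5, 285.8, 26)]
75 [(483.8, 228.8, 96), (470.8, 230.9, 58), (458.9, 232.8, 76), (433.5, 236.6, 75), (445.5, 234.6, 50), (408.0, 240.5, 73), (420.2, 238.4, 52), (394.9, 242.4, 57), (492.5, 272.1, 79), (479.2, 273.9, 52), (467.1, 276.0, 77), (453.9, 278.0, 54), (441.6, 279.9, 78), (428.0, 282.0, 55), (415.7, 284.0, 75), (403.4, 285.8, 45)]
```

Emit:
send_rows:
  xyz:
    - [0, 0.0005, 0.045]
    - [0, 0, 0.045]
    - [0, 0, 0.045]
    - [0, 0, 0.045]
    - [0, 0, 0.045]
    - [0, 0, 0.009]
    - [0, 0, 0]
    - [0, 0, 0]
    - [0, 0, 0]
    - [0, 0, 0]
    - [0, 0, 0]
    - [0, 0, 0]
    - [0, 0, 0]
    - [0, 0, 0]
  rotation:
    - [0, 0, 0]
    - [0, 0, 0]
    - [0, 0, 0]
    - [0, 0, 0]
    - [0, 0, 0]
    - [0, 0, 0]
    - [0, 0, 0]
    - [0, 0, 0]
    - [0, 0, 0]
    - [0, 0, 0]
    - [0, 0, 0]
    - [0, 0, 0]
    - [0, 0, 0]
    - [0, 0, 0]
  jaw: [0.9, 0.9, 0.8, 0.8, 0.8, 0.7, 0.6, 0.5, 0.43, 0.4, 0.38, 0.36, 0.36, 0.36]
  newtons: 25

```text
time_s: 48.65
tool_pos: [0.6082, 0.2749, 0.1839]
tool_rot: [-180.0, 0.0, 90.0]
force: [0.1, 0.1, -2.2]
grip_width: 0.0357
grasp_force: 25.0
```

```bash
cat > case.py <<'E'
from h import *
c=env.read_camera('top')
b=[(484,229),(470.7,230.8),(458.7,232.8),(445.6,234.7),(433.4,236.8),(420.4,238.6),(407.8,240.5),(394.9,242.5)]
f=[(492.2,272.2),(479.4,274.4),(466.7,276.2),(454,278.1),(441.2,280.2),(428.4,282.1),(415.5,284.1),(403.4,285.8)]
for z in(.02,.025,.03):
    B=np.array([ray(c,*p,z)[:2] for p in b]);F=np.array([ray(c,*p,z)[:2] for p in f])
    x=B.mean(0)-F.mean(0); e=B[-1]-B[0]; g=F[-1]-F[0]
    print(z,'centre',(B.mean(0)+F.mean(0))/2,'sep',np.linalg.norm(x),'yaw x',np.degrees(np.arctan2(x[1],x[0])),'yaw rows',[np.degrees(np.arctan2(-v[0],v[1])) for v in(e,g)],'span',np.linalg.norm(e),np.linalg.norm(g))
E
python3 case.py
```

```text
0.02 centre [ 0.52579547 -0.26845286] sep 0.11018124242105759 yaw x 7.789709153919565 yaw rows [np.float64(7.755909831853335), np.float64(7.63756738022214)] span 0.22854971808092817 0.22530110908316
0.025 centre [ 0.52528942 -0.26707628] sep 0.1097249643039376 yaw x 7.789709153919565 yaw rows [np.float64(7.755909831853328), np.float64(7.63756738022213)] span 0.2276032572066192 0.22436810121740486
0.03 centre [ 0.52478337 -0.26569969] sep 0.1092686861868176 yaw x 7.789709153919537 yaw rows [np.float64(7.755909831853323), np.float64(7.637567380222136)] span 0.2266567963323101 0.22343509335164968
```

Emit:
send_rows:
  xyz:
    - [0, 0, -0.01]
    - [0, 0, -0.02]
    - [0, 0, -0.03]
    - [0, 0, -0.03]
    - [0, 0, -0.03]
    - [0, 0, -0.03]
    - [0, 0, -0.03]
    - [0, 0, 0]
  rotation:
    - [0, 0, 0]
    - [0, 0, 0]
    - [0, 0, 0]
    - [0, 0, 0]
    - [0, 0, 0]
    - [0, 0, 0]
    - [0, 0, 0]
    - [0, 0, 0]
  jaw: [0.36, 0.36, 0.36, 0.36, 0.36, 0.36, 0.36, 0.36]

```text
time_s: 49.5
tool_pos: [0.6086, 0.2767, 0.3714]
tool_rot: [179.5, -0.3, 90.1]
force: [-0.3, 0.7, -1.8]
grip_width: 0.0352
grasp_force: 25.0
```

The cradle separation of 110 mm and pitch of 32.5 mm fit. The case centre is at (0.526,−0.268) with yaw 7.75°. Red goes to slot0.

Emit:
send_rows:
  xyz:
    - [0, 0, -0.004]
    - [0, 0, -0.004]
    - [0, 0, -0.004]
    - [0, 0, -0.004]
    - [0, 0, -0.004]
    - [0, 0, -0.004]
    - [0, 0, -0.004]
    - [0, 0, 0]
    - [0, 0, 0]
    - [0, 0, 0]
    - [0, 0, 0]
  rotation:
    - [0, 0, 0.1436]
    - [0, 0, 0.1436]
    - [0, 0, 0.1436]
    - [0, 0, 0.1436]
    - [0, 0, 0.1436]
    - [0, 0, 0.1436]
    - [0, 0, 0.1436]
    - [0, 0, 0.1436]
    - [0, 0, 0.1436]
    - [0, 0, 0.1436]
    - [0, 0, 0]
  jaw: [0.36, 0.36, 0.36, 0.36, 0.36, 0.36, 0.36, 0.36, 0.36, 0.36, 0.36]

```text
time_s: 50.6
tool_pos: [0.6078, 0.2753, 0.3925]
tool_rot: [180.0, -0.0, 7.8]
force: [-0.4, 0.1, -1.4]
grip_width: 0.0353
grasp_force: 25.0
```

Emit:
send_rows:
  xyz:
    - [-0.0097, 0.02, 0]
    - [-0.0097, 0.038, 0]
    - [-0.0097, 0.038, 0]
    - [-0.0097, 0.038, 0]
    - [-0.0097, 0.038, 0]
    - [-0.0097, 0.038, 0]
    - [-0.0097, 0.038, 0]
    - [-0.0097, 0.038, 0]
    - [-0.0097, 0.038, 0]
    - [-0.0097, 0.038, 0]
    - [-0.0097, 0.038, 0]
    - [-0.0097, 0.038, 0]
    - [-0.0097, 0.038, 0]
    - [-0.0097, 0.038, 0]
    - [-0.0097, 0.038, 0]
    - [-0.0097, 0.038, 0]
    - [0, 0.036, 0]
    - [0, 0, 0]
  rotation:
    - [0, 0, 0]
    - [0, 0, 0]
    - [0, 0, 0]
    - [0, 0, 0]
    - [0, 0, 0]
    - [0, 0, 0]
    - [0, 0, 0]
    - [0, 0, 0]
    - [0, 0, 0]
    - [0, 0, 0]
    - [0, 0, 0]
    - [0, 0, 0]
    - [0, 0, 0]
    - [0, 0, 0]
    - [0, 0, 0]
    - [0, 0, 0]
    - [0, 0, 0]
    - [0, 0, 0]
  jaw: [0.36, 0.36, 0.36, 0.36, 0.36, 0.36, 0.36, 0.36, 0.36, 0.36, 0.36, 0.36, 0.36, 0.36, 0.36, 0.36, 0.36, 0.36]

```text
time_s: 52.4
tool_pos: [0.5371, -0.3725, 0.3919]
tool_rot: [179.8, 0.1, 7.5]
force: [-0.2, -0.3, -1.1]
grip_width: 0.0312
grasp_force: 0.0
```

```bash
python3 - <<'E'
from h import *
c=snap('wrist','w11.png'); o=env.get_obs(); print(o['tool_pos'],o['tool_rot'],o['grip_width'],o['grasp_force'])
E
```

```text
[ 0.53804069 -0.36917568  0.39196053] [1.79981645e+02 1.46628441e-02 7.68078722e+00] 0.03164360622058873 0.0
```

View pics/w11.png

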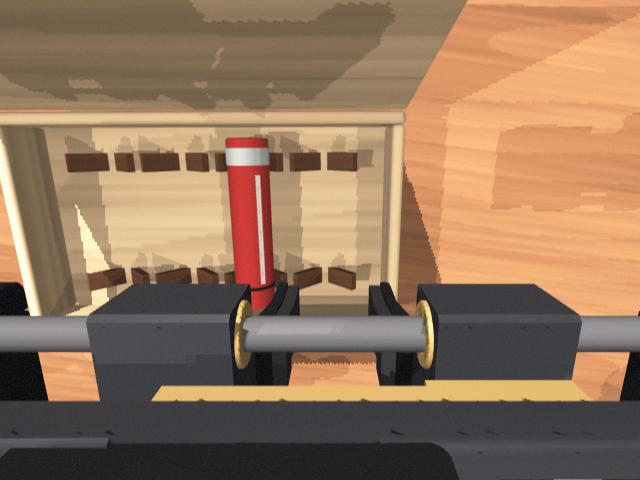

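The grip slackened mid-carry and red dropped into the case. It lies around pair 1 at (252,220) in the wrist view, with the white line up, so its inlay is down. Carrying it out would mean carrying it inlay-down, so I'll turn it in place in the cradles. First I'll look at how it sits.

Emit:
send_rows:
  xyz:
    - [-0.03, -0.034, 0]
    - [-0.03, -0.034, 0]
    - [0, 0, 0]
    - [0, 0, 0]
  rotation:
    - [0, 0, 0]
    - [0, 0, 0]
    - [0, 0, 0]
    - [0, 0, 0]
  jaw: [0.6, 0.7, 0.7, 0.7]

```text
time_s: 52.85
tool_pos: [0.4704, -0.3049, 0.3931]
tool_rot: [179.9, -0.0, 8.0]
force: [0.3, -0.9, 1.5]
grip_width: 0.0554
grasp_force: 0.0
```

```bash
cat >> h.py <<'E'
def axisx(c,n,z,roi):
    C,d,L=axis(c,n,z,roi)
    return C,(d if d[0]>0 else -d),L
def rollx(c,C,d):
    # phi from up towards case -y..., p made unique by roll(): p[0]>0
    return roll(c,C,d)
def tocase(C,ce=(.5256,-.268),y=7.75):
    a=np.radians(y); v=np.array(C[:2])-ce; return np.array([v@[np.cos(a),np.sin(a)],v@[-np.sin(a),np.cos(a)]])
E
python3 - <<'E'
from h import *
c=snap('wrist','w12.png'); o=env.get_obs(); print(o['tool_pos'],o['tool_rot'],o['grip_width'],o['grasp_force'])
C,d,L=axisx(c,'red',.0325,(150,0,450,300)); print(C,d,L,tocase(C),np.degrees(np.arctan2(d[1],d[0])),roll(c,C,d))
im=c['image'];hsv=cv2.cvtColor(im,cv2.COLOR_BGR2HSV)
m=((hsv[...,2]<110)&(hsv[...,1]>80)&((hsv[...,0]<14))).astype(np.uint8);m[290:]=0
n,l,st,ce=cv2.connectedComponentsWithStats(m)
for s,q in zip(st[1:],ce[1:]):
    if s[4]>120: X=ray(c,*q,.022); print(q.round(),s[4],tocase(X).round(4))
E
```

```text
[ 0.47094748 -0.30598193  0.39333247] [ 1.79882811e+02 -8.49880805e-02  7.93852733e+00] 0.05744095352946872 0.0
[ 0.52797565 -0.26860468  0.0325    ] [ 0.13904663 -0.99028583 -0.        ] 0.2574724514693338 [ 0.00227241 -0.00091951] -82.00731723096074 {'b': (2650, np.float64(-45.0), np.float64(1.0), np.float64(47.0)), 'w': (11, np.float64(-22.0), np.float64(-12.0), np.float64(-1.0)), 'vis': array([-67.,  66.])}
[167.  93.] 764 [0.0542 0.1137]
[206.  93.] 475 [0.0541 0.0801]
[242.  93.] 688 [0.0542 0.0492]
[282.  94.] 546 [0.054  0.0156]
[309.  93.] 269 [ 0.0546 -0.008 ]
[366.  93.] 270 [ 0.0546 -0.0564]
[393.  94.] 539 [ 0.054  -0.0798]
[433.  95.] 679 [ 0.0538 -0.1136]
[185. 219.] 365 [-0.055   0.1088]
[215. 219.] 382 [-0.0554  0.0804]
[249. 219.] 540 [-0.0553  0.0494]
[285. 220.] 429 [-0.0554  0.0158]
[388. 220.] 424 [-0.0556 -0.0796]
[424. 220.] 545 [-0.0556 -0.1133]
[311. 221.] 210 [-0.0566 -0.0079]
[362. 222.] 228 [-0.057  -0.0558]
```

View pics/w12.png

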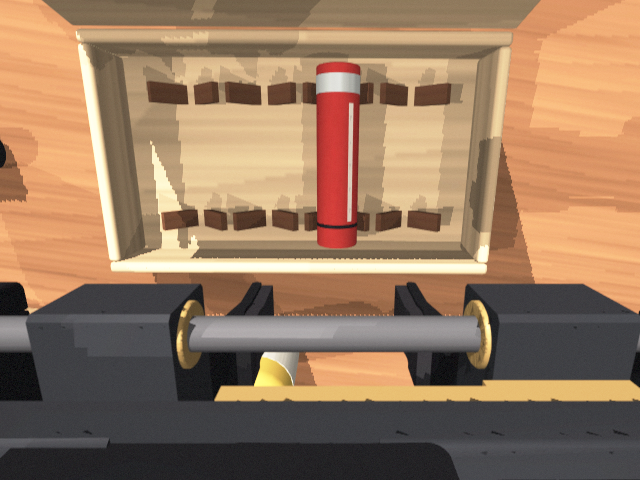

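Red lies square in pair 1, and the cradle positions confirm the case pose to within 1 mm. The white line at column 350 is 37° towards −y, so the inlay needs +143° about the case x axis. I'll ratchet it: grip, tilt 36° about the handle axis, release, tilt back, four times.

Emit:
send_rows:
  xyz:
    - [0.0297, 0.0012, 0]
    - [0.0296, 0.0012, 0]
    - [0, 0, 0.045]
    - [0, 0, 0.045]
    - [0, 0, 0.045]
    - [0, 0, 0.04]
    - [0, 0, 0.0125]
    - [0, 0, 0]
    - [0, 0, 0]
  rotation:
    - [0, 0, 0.0033]
    - [0, 0, 0]
    - [0, 0, 0]
    - [0, 0, 0]
    - [0, 0, 0]
    - [0, 0, 0]
    - [0, 0, 0]
    - [0, 0, 0]
    - [0, 0, 0]
  jaw: [0.6, 0.6, 0.6, 0.6, 0.6, 0.6, 0.52, 0.52, 0.52]

```text
time_s: 53.8
tool_pos: [0.5309, -0.3019, 0.2067]
tool_rot: [179.9, -0.2, 7.6]
force: [0.9, -0.3, 0.9]
grip_width: 0.0459
grasp_force: 0.0
```

Emit:
send_rows:
  xyz:
    - [0, -0.01357, 0.00053]
    - [0, -0.01357, 0.00053]
    - [0, -0.01357, 0.00053]
    - [0, -0.01357, 0.00053]
    - [0, 0, 0]
    - [0, 0, 0]
  rotation:
    - [-0.0785, 0, 0]
    - [-0.0785, 0, 0]
    - [-0.0785, 0, 0]
    - [-0.0785, 0, 0]
    - [0, 0, 0]
    - [0, 0, 0]
  jaw: [0.52, 0.52, 0.52, 0.52, 0.52, 0.52]

```text
time_s: 54.4
tool_pos: [0.5237, -0.2485, 0.1986]
tool_rot: [162.0, -0.2, 7.6]
force: [-0.2, -0.9, -0.2]
grip_width: 0.0456
grasp_force: 0.0
```

```bash
cat > g.py <<'E'
from h import *
from scipy.spatial.transform import Rotation as Ro
def gp(D=.173):
    o=env.get_obs(); R=Ro.from_euler('xyz',o['tool_rot'],degrees=True).as_matrix()
    P=np.array(o['tool_pos'])+R[:,2]*D; print('grasp pt',P.round(4),'case',tocase(P).round(4),'rot',np.round(o['tool_rot'],1),'q',np.round(o['qpos']),'w',round(o['grip_width'],4),'gf',round(o['grasp_force'],1),'F',np.round(o['force'],1))
if __name__=='__main__': gp()
E
python3 g.py
```

```text
grasp pt [ 0.5312 -0.3015  0.0341] case [ 0.0011 -0.034 ] rot [162.   -0.2   7.6] q [ 36.  20. -21. 109.  32.  49. -87.] w 0.0456 gf 0.0 F [-0.2 -0.9 -0.2]
```

Emit:
send_rows:
  xyz:
    - [0, -0.0014, 0]
    - [0, 0, 0]
    - [0, 0, 0]
    - [0, 0, 0]
    - [0, 0, 0]
    - [0, 0, 0]
    - [0, 0.01357, 0.00053]
    - [0, 0.01357, 0.00053]
    - [0, 0.01357, 0.00053]
    - [0, 0.01357, 0.00053]
    - [0, 0.01357, 0.00053]
    - [0, 0.01357, 0.00053]
    - [0, 0.01357, 0.00053]
    - [0, 0.01357, 0.00053]
    - [0, 0, 0]
    - [0, 0, 0]
  rotation:
    - [0, 0, 0]
    - [0, 0, 0]
    - [0, 0, 0]
    - [0, 0, 0]
    - [0, 0, 0]
    - [0, 0, 0]
    - [0.0785, 0, 0]
    - [0.0785, 0, 0]
    - [0.0785, 0, 0]
    - [0.0785, 0, 0]
    - [0.0785, 0, 0]
    - [0.0785, 0, 0]
    - [0.0785, 0, 0]
    - [0.0785, 0, 0]
    - [0, 0, 0]
    - [0, 0, 0]
  jaw: [0.45, 0.4, 0.36, 0.36, 0.36, 0.36, 0.36, 0.36, 0.36, 0.36, 0.36, 0.36, 0.36, 0.36, 0.36, 0.36]
  newtons: 25

```text
time_s: 56.0
tool_pos: [0.5362, -0.3534, 0.1959]
tool_rot: [-161.9, 0.0, 7.5]
force: [-2.4, 0.6, 5.2]
grip_width: 0.0355
grasp_force: 25.0
```

```bash
python3 g.py
```

```text
grasp pt [ 0.5291 -0.3     0.0315] case [-0.0009 -0.0322] rot [-161.9    0.     7.5] q [ 56.  35. -28.  89.   2.  70. -53.] w 0.0355 gf 25.0 F [-2.4  0.6  5.2]
```

Emit:
send_rows:
  xyz:
    - [0, 0, 0]
    - [0, 0, 0]
    - [0, 0, 0]
    - [0, 0, 0]
    - [0, -0.01357, 0.00053]
    - [0, -0.01357, 0.00053]
    - [0, -0.01357, 0.00053]
    - [0, -0.01357, 0.00053]
    - [0, -0.01357, 0.00053]
    - [0, -0.01357, 0.00053]
    - [0, -0.01357, 0.00053]
    - [0, -0.01357, 0.00053]
    - [0, 0, 0]
    - [0, 0, 0]
  rotation:
    - [0, 0, 0]
    - [0, 0, 0]
    - [0, 0, 0]
    - [0, 0, 0]
    - [-0.0785, 0, 0]
    - [-0.0785, 0, 0]
    - [-0.0785, 0, 0]
    - [-0.0785, 0, 0]
    - [-0.0785, 0, 0]
    - [-0.0785, 0, 0]
    - [-0.0785, 0, 0]
    - [-0.0785, 0, 0]
    - [0, 0, 0]
    - [0, 0, 0]
  jaw: [0.42, 0.46, 0.5, 0.52, 0.52, 0.52, 0.52, 0.52, 0.52, 0.52, 0.52, 0.52, 0.52, 0.52]

```text
time_s: 57.4
tool_pos: [0.5224, -0.2469, 0.1961]
tool_rot: [162.1, 0.0, 7.6]
force: [-0.6, -1.2, 0.5]
grip_width: 0.0456
grasp_force: 0.0
```

```bash
python3 - <<'E'
from g import *
gp(); s=env.read_camera('scene'); im=s['image'][120:235,190:335]; cv2.imwrite('pics/sc3.png',cv2.resize(im,(725,575),interpolation=cv2.INTER_CUBIC))
E
```

```text
grasp pt [ 0.5294 -0.2997  0.0315] case [-0.0005 -0.0319] rot [162.1   0.    7.6] q [ 36.  20. -21. 110.  32.  49. -86.] w 0.0456 gf 0.0 F [-0.6 -1.2  0.5]
```

View pics/sc3.png

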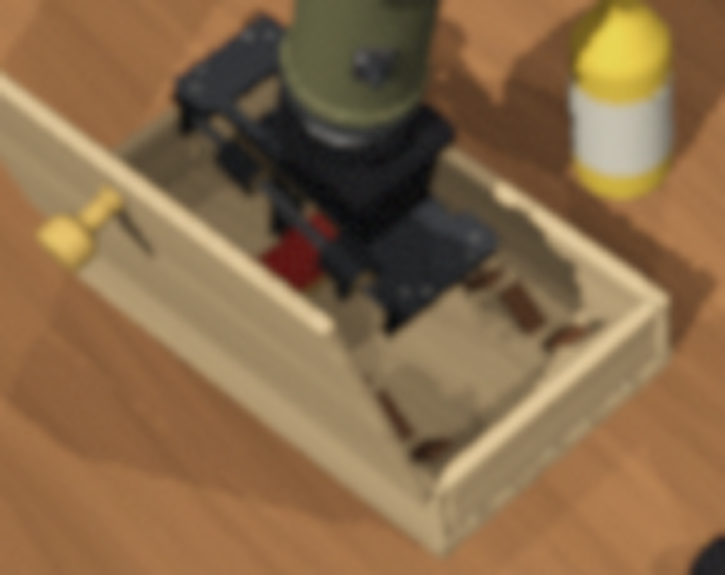

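The picture shows the gripper in the case with only red's end visible, so no roll reading. That uses up my pictures (one over the 14), so I'll use numeric checks from here. Ratchet 2:

Emit:
send_rows:
  xyz:
    - [0, 0, -0.001]
    - [0, 0, 0]
    - [0, 0, 0]
    - [0, 0, 0]
    - [0, 0, 0]
    - [0, 0, 0]
    - [0, 0.01357, 0.00053]
    - [0, 0.01357, 0.00053]
    - [0, 0.01357, 0.00053]
    - [0, 0.01357, 0.00053]
    - [0, 0.01357, 0.00053]
    - [0, 0.01357, 0.00053]
    - [0, 0.01357, 0.00053]
    - [0, 0.01357, 0.00053]
    - [0, 0, 0]
    - [0, 0, 0]
  rotation:
    - [0, 0, 0]
    - [0, 0, 0]
    - [0, 0, 0]
    - [0, 0, 0]
    - [0, 0, 0]
    - [0, 0, 0]
    - [0.0785, 0, 0]
    - [0.0785, 0, 0]
    - [0.0785, 0, 0]
    - [0.0785, 0, 0]
    - [0.0785, 0, 0]
    - [0.0785, 0, 0]
    - [0.0785, 0, 0]
    - [0.0785, 0, 0]
    - [0, 0, 0]
    - [0, 0, 0]
  jaw: [0.45, 0.4, 0.36, 0.36, 0.36, 0.36, 0.36, 0.36, 0.36, 0.36, 0.36, 0.36, 0.36, 0.36, 0.36, 0.36]

```text
time_s: 59.05
tool_pos: [0.5361, -0.3534, 0.1968]
tool_rot: [-162.0, 0.0, 7.5]
force: [-2.1, 0.2, 3.1]
grip_width: 0.0353
grasp_force: 25.0
```

Emit:
send_rows:
  xyz:
    - [0, 0, 0]
    - [0, 0, 0]
    - [0, 0, 0]
    - [0, 0, 0]
    - [0, -0.01357, 0.00053]
    - [0, -0.01357, 0.00053]
    - [0, -0.01357, 0.00053]
    - [0, -0.01357, 0.00053]
    - [0, 0, -0.03]
    - [0, 0, -0.045]
    - [0, 0, -0.045]
    - [0, 0, -0.035]
    - [-0.045, 0, -0.03]
    - [-0.02, 0, 0]
    - [0, 0, 0]
  rotation:
    - [0, 0, 0]
    - [0, 0, 0]
    - [0, 0, 0]
    - [0, 0, 0]
    - [-0.0785, 0, 0]
    - [-0.0785, 0, 0]
    - [-0.0785, 0, 0]
    - [-0.0785, 0, 0]
    - [0, 0, 0]
    - [0, 0, 0]
    - [0, 0, 0]
    - [0, 0, 0]
    - [0, 0, 0]
    - [0, 0, 0]
    - [0, 0, 0]
  jaw: [0.42, 0.46, 0.5, 0.52, 0.52, 0.52, 0.52, 0.52, 0.52, 0.52, 0.52, 0.52, 0.52, 0.52, 0.52]

```text
time_s: 60.55
tool_pos: [0.466, -0.3089, 0.3894]
tool_rot: [179.8, 0.0, 7.4]
force: [0.2, -0.1, 0.4]
grip_width: 0.045
grasp_force: 0.0
```

```bash
cat > slot.py <<'E'
from g import *
def slotroll(c,k,ce=(.5256,-.268),z=.0325,dx=0):
    # angle of brass / white in slot k, from up; + = towards case -y
    a=np.radians(7.75); ex=np.array([np.cos(a),np.sin(a),0]); ey=np.array([-np.sin(a),np.cos(a),0])
    C=np.array([*ce,z])+ey*(-.0975+.065*k)+ex*dx
    return roll(c,C,ex)   # roll()'s p=cross(ex,z)=-ey -> p[0]=+ => towards -y
if __name__=='__main__':
    gp(); c=snap('wrist','x.png')
    import sys
    for k in map(int,sys.argv[1:]): print(k,slotroll(c,k))
E
python3 slot.py 1
```

```text
grasp pt [ 0.466  -0.3094  0.2164] case [-0.0647 -0.033 ] rot [179.8   0.    7.4] q [ 54.   9. -26.  97.   4.  75. -55.] w 0.045 gf 0.0 F [ 0.2 -0.1  0.4]
1 {'b': (160, np.float64(-68.0), np.float64(-64.0), np.float64(-60.0)), 'w': (0,), 'vis': array([-70.,  67.])}
```

The ratchet works: the inlay is now at about −72° (it was −143°). Two more swings.

Emit:
send_rows:
  xyz:
    - [0.045, 0, 0.03]
    - [0.02, 0, 0]
    - [0, 0, 0.045]
    - [0, 0, 0.045]
    - [0, 0, 0.045]
    - [0, 0, 0.019]
    - [0, -0.01357, 0.00053]
    - [0, -0.01357, 0.00053]
    - [0, -0.01357, 0.00053]
    - [0, -0.01357, 0.00053]
    - [0, 0, 0]
    - [0, 0, 0]
  rotation:
    - [0, 0, 0]
    - [0, 0, 0]
    - [0, 0, 0]
    - [0, 0, 0]
    - [0, 0, 0]
    - [0, 0, 0]
    - [-0.0785, 0, 0]
    - [-0.0785, 0, 0]
    - [-0.0785, 0, 0]
    - [-0.0785, 0, 0]
    - [0, 0, 0]
    - [0, 0, 0]
  jaw: [0.52, 0.52, 0.52, 0.52, 0.52, 0.52, 0.52, 0.52, 0.52, 0.52, 0.52, 0.52]

```text
time_s: 61.8
tool_pos: [0.5229, -0.2458, 0.1974]
tool_rot: [162.2, 0.0, 7.7]
force: [-0.5, -0.7, 0.4]
grip_width: 0.0456
grasp_force: 0.0
```

```bash
python3 g.py
```

```text
grasp pt [ 0.5299 -0.2984  0.0327] case [ 0.0001 -0.0307] rot [162.2   0.    7.7] q [ 35.  20. -20. 110.  31.  49. -86.] w 0.0456 gf 0.0 F [-0.5 -0.7  0.4]
```

y is 1.6 mm off, so I'll correct that and do both swings.

Emit:
send_rows:
  xyz:
    - [0, 0.0016, 0]
    - [0, 0, 0]
    - [0, 0, 0]
    - [0, 0, 0]
    - [0, 0, 0]
    - [0, 0, 0]
    - [0, 0.01357, 0.00053]
    - [0, 0.01357, 0.00053]
    - [0, 0.01357, 0.00053]
    - [0, 0.01357, 0.00053]
    - [0, 0.01357, 0.00053]
    - [0, 0.01357, 0.00053]
    - [0, 0.01357, 0.00053]
    - [0, 0.01357, 0.00053]
    - [0, 0, 0]
    - [0, 0, 0]
  rotation:
    - [0, 0, 0]
    - [0, 0, 0]
    - [0, 0, 0]
    - [0, 0, 0]
    - [0, 0, 0]
    - [0, 0, 0]
    - [0.0785, 0, 0]
    - [0.0785, 0, 0]
    - [0.0785, 0, 0]
    - [0.0785, 0, 0]
    - [0.0785, 0, 0]
    - [0.0785, 0, 0]
    - [0.0785, 0, 0]
    - [0.0785, 0, 0]
    - [0, 0, 0]
    - [0, 0, 0]
  jaw: [0.45, 0.4, 0.36, 0.36, 0.36, 0.36, 0.36, 0.36, 0.36, 0.36, 0.36, 0.36, 0.36, 0.36, 0.36, 0.36]

```text
time_s: 63.4
tool_pos: [0.5363, -0.3553, 0.1991]
tool_rot: [-162.0, 0.0, 7.5]
force: [-1.6, 2.6, 5.4]
grip_width: 0.0356
grasp_force: 25.0
```

Emit:
send_rows:
  xyz:
    - [0, 0, 0]
    - [0, 0, 0]
    - [0, 0, 0]
    - [0, 0, 0]
    - [0, -0.01357, 0.00053]
    - [0, -0.01357, 0.00053]
    - [0, -0.01357, 0.00053]
    - [0, -0.01357, 0.00053]
    - [0, -0.01357, 0.00053]
    - [0, -0.01357, 0.00053]
    - [0, -0.01357, 0.00053]
    - [0, -0.01357, 0.00053]
    - [0, 0, 0]
    - [0, 0, 0]
  rotation:
    - [0, 0, 0]
    - [0, 0, 0]
    - [0, 0, 0]
    - [0, 0, 0]
    - [-0.0785, 0, 0]
    - [-0.0785, 0, 0]
    - [-0.0785, 0, 0]
    - [-0.0785, 0, 0]
    - [-0.0785, 0, 0]
    - [-0.0785, 0, 0]
    - [-0.0785, 0, 0]
    - [-0.0785, 0, 0]
    - [0, 0, 0]
    - [0, 0, 0]
  jaw: [0.42, 0.46, 0.5, 0.52, 0.52, 0.52, 0.52, 0.52, 0.52, 0.52, 0.52, 0.52, 0.52, 0.52]

```text
time_s: 64.8
tool_pos: [0.5225, -0.2483, 0.1987]
tool_rot: [162.0, 0.0, 7.6]
force: [0.3, -0.1, -0.4]
grip_width: 0.0451
grasp_force: 0.0
```

Emit:
send_rows:
  xyz:
    - [0, 0, 0]
    - [0, 0, 0]
    - [0, 0, 0]
    - [0, 0, 0]
    - [0, 0, 0]
    - [0, 0, 0]
    - [0, 0.01357, 0.00053]
    - [0, 0.01357, 0.00053]
    - [0, 0.01357, 0.00053]
    - [0, 0.01357, 0.00053]
    - [0, 0.01357, 0.00053]
    - [0, 0.01357, 0.00053]
    - [0, 0.01357, 0.00053]
    - [0, 0.01357, 0.00053]
    - [0, 0, 0]
    - [0, 0, 0]
  rotation:
    - [0, 0, 0]
    - [0, 0, 0]
    - [0, 0, 0]
    - [0, 0, 0]
    - [0, 0, 0]
    - [0, 0, 0]
    - [0.0785, 0, 0]
    - [0.0785, 0, 0]
    - [0.0785, 0, 0]
    - [0.0785, 0, 0]
    - [0.0785, 0, 0]
    - [0.0785, 0, 0]
    - [0.0785, 0, 0]
    - [0.0785, 0, 0]
    - [0, 0, 0]
    - [0, 0, 0]
  jaw: [0.45, 0.4, 0.36, 0.36, 0.36, 0.36, 0.36, 0.36, 0.36, 0.36, 0.36, 0.36, 0.36, 0.36, 0.36, 0.36]

```text
time_s: 66.4
tool_pos: [0.5363, -0.3552, 0.1987]
tool_rot: [-161.8, -0.0, 7.5]
force: [-1.1, 2.2, 4.4]
grip_width: 0.0355
grasp_force: 25.0
```

Emit:
send_rows:
  xyz:
    - [0, 0, 0]
    - [0, 0, 0]
    - [0, 0, 0]
    - [0, 0, 0]
    - [0, -0.01357, 0.00053]
    - [0, -0.01357, 0.00053]
    - [0, -0.01357, 0.00053]
    - [0, -0.01357, 0.00053]
    - [0, 0, -0.03]
    - [0, 0, -0.045]
    - [0, 0, -0.045]
    - [0, 0, -0.035]
    - [-0.045, 0, -0.03]
    - [-0.02, 0, 0]
    - [0, 0, 0]
  rotation:
    - [0, 0, 0]
    - [0, 0, 0]
    - [0, 0, 0]
    - [0, 0, 0]
    - [-0.0785, 0, 0]
    - [-0.0785, 0, 0]
    - [-0.0785, 0, 0]
    - [-0.0785, 0, 0]
    - [0, 0, 0]
    - [0, 0, 0]
    - [0, 0, 0]
    - [0, 0, 0]
    - [0, 0, 0]
    - [0, 0, 0]
    - [0, 0, 0]
  jaw: [0.42, 0.46, 0.5, 0.52, 0.52, 0.52, 0.52, 0.52, 0.52, 0.52, 0.52, 0.52, 0.52, 0.52, 0.52]

```text
time_s: 67.9
tool_pos: [0.466, -0.311, 0.3912]
tool_rot: [179.8, 0.0, 7.3]
force: [-0.1, 0.1, 0.2]
grip_width: 0.0452
grasp_force: 0.0
```

```bash
python3 slot.py 1
```

```text
grasp pt [ 0.466  -0.3116  0.2182] case [-0.0649 -0.0352] rot [179.8   0.    7.3] q [ 53.   9. -24.  97.   4.  75. -55.] w 0.0452 gf 0.0 F [-0.1  0.1  0.2]
1 {'b': (1307, np.float64(-32.0), np.float64(-17.0), np.float64(-3.0)), 'w': (0,), 'vis': array([-69.,  65.])}
```

17° remains, so one short swing.

Emit:
send_rows:
  xyz:
    - [0.045, -0.0025, 0.03]
    - [0.02, 0, 0]
    - [0, 0, 0.045]
    - [0, 0, 0.045]
    - [0, 0, 0.045]
    - [0, 0, 0.019]
    - [0, -0.01283, 0.00048]
    - [0, -0.01283, 0.00048]
    - [0, 0, 0]
    - [0, 0, 0]
    - [0, 0, 0]
    - [0, 0, 0]
    - [0, 0, 0]
    - [0, 0, 0]
  rotation:
    - [0, 0, -0.006]
    - [0, 0, 0]
    - [0, 0, 0]
    - [0, 0, 0]
    - [0, 0, 0]
    - [0, 0, 0]
    - [-0.0742, 0, 0]
    - [-0.0742, 0, 0]
    - [0, 0, 0]
    - [0, 0, 0]
    - [0, 0, 0]
    - [0, 0, 0]
    - [0, 0, 0]
    - [0, 0, 0]
  jaw: [0.52, 0.52, 0.52, 0.52, 0.52, 0.52, 0.52, 0.52, 0.45, 0.4, 0.36, 0.36, 0.36, 0.36]

```text
time_s: 69.35
tool_pos: [0.5256, -0.2742, 0.2062]
tool_rot: [171.5, -0.0, 7.9]
force: [1.2, -2.5, -1.1]
grip_width: 0.0351
grasp_force: 25.0
```

Emit:
send_rows:
  xyz:
    - [0, 0.01283, 0.00048]
    - [0, 0.01283, 0.00048]
    - [0, 0.01283, 0.00048]
    - [0, 0.01283, 0.00048]
    - [0, 0, 0]
    - [0, 0, 0]
    - [0, 0, 0]
    - [0, 0, 0]
    - [0, 0, 0]
    - [0, -0.01283, 0.00048]
    - [0, -0.01283, 0.00048]
    - [0, 0, -0.03]
    - [0, 0, -0.045]
    - [0, 0, -0.045]
    - [0, 0, -0.035]
    - [-0.045, 0, -0.03]
    - [-0.02, 0, 0]
    - [0, 0, 0]
    - [0, 0, 0]
  rotation:
    - [0.0742, 0, 0]
    - [0.0742, 0, 0]
    - [0.0742, 0, 0]
    - [0.0742, 0, 0]
    - [0, 0, 0]
    - [0, 0, 0]
    - [0, 0, 0]
    - [0, 0, 0]
    - [0, 0, 0]
    - [-0.0742, 0, 0]
    - [-0.0742, 0, 0]
    - [0, 0, 0]
    - [0, 0, 0]
    - [0, 0, 0]
    - [0, 0, 0]
    - [0, 0, 0]
    - [0, 0, 0]
    - [0, 0, 0]
    - [0, 0, 0]
  jaw: [0.36, 0.36, 0.36, 0.36, 0.36, 0.42, 0.46, 0.5, 0.52, 0.52, 0.52, 0.52, 0.52, 0.52, 0.52, 0.7, 0.9, 0.9, 0.9]

```text
time_s: 71.25
tool_pos: [0.4683, -0.3062, 0.3906]
tool_rot: [-180.0, -0.0, 8.0]
force: [0.7, 0.3, 0.0]
grip_width: 0.0693
grasp_force: 0.0
```

```bash
python3 slot.py 1; python3 - <<'E'
from h import *
t=env.read_camera('top')
for n,r in(('green',(170,170,270,340)),('blue',(260,150,355,260)),('black',(260,230,355,330))):
  C,d,L=axis(t,n,roi=r); print(n,C.round(4),d.round(3),L,np.degrees(np.arctan2(d[1],d[0])),roll(t,C,d))
E
```

```text
grasp pt [ 0.4684 -0.3061  0.2176] case [-0.0618 -0.0301] rot [-180.   -0.    8.] q [ 53.   9. -25.  97.   4.  75. -55.] w 0.0693 gf 0.0 F [0.7 0.3 0. ]
1 {'b': (1354, np.float64(-14.0), np.float64(-1.0), np.float64(14.0)), 'w': (0,), 'vis': array([-70.,  69.])}
green [0.5309 0.3007 0.018 ] [0.016 1.    0.   ] 0.15020102774220856 89.07896186108839 {'b': (188, np.float64(-14.0), np.float64(10.0), np.float64(27.0)), 'w': (0,), 'vis': array([-61.,  49.])}
blue [0.6761 0.0758 0.018 ] [-0.175  0.985  0.   ] 0.1495741132480578 100.06864686334366 {'b': (149, np.float64(-8.0), np.float64(7.0), np.float64(23.0)), 'w': (0,), 'vis': array([-83.,  59.])}
black [0.4806 0.0801 0.018 ] [-0.148  0.989  0.   ] 0.15092220018212024 98.5020900630617 {'b': (188, np.float64(-4.0), np.float64(14.0), np.float64(35.0)), 'w': (0,), 'vis': array([-74.,  67.])}
```

Red is up in slot1, at −1°. Next, black to slot0.

Emit:
send_rows:
  xyz:
    - [0.0068, -0.038, 0]
    - [0.0068, -0.038, 0]
    - [0.0068, -0.038, 0]
    - [0.0068, -0.038, 0]
    - [0.0068, -0.038, 0]
    - [0.0068, -0.038, 0]
    - [0.0068, -0.038, 0]
    - [0.0068, -0.038, 0]
    - [0.0068, -0.038, 0]
    - [0.0068, -0.038, 0]
  rotation:
    - [0, 0, 0]
    - [0, 0, 0]
    - [0, 0, 0]
    - [0, 0, 0]
    - [0, 0, 0]
    - [0, 0, 0]
    - [0, 0, 0]
    - [0, 0, 0]
    - [0, 0, 0]
    - [0, 0, 0]
  jaw: [0.9, 0.9, 0.9, 0.9, 0.9, 0.9, 0.9, 0.9, 0.9, 0.9]

```text
time_s: 72.35
tool_pos: [0.4831, 0.0812, 0.3903]
tool_rot: [-179.9, 0.0, 8.0]
force: [0.7, 0.4, -0.3]
grip_width: 0.0784
grasp_force: 0.0
```

Emit:
send_rows:
  xyz:
    - [0, 0, -0.01]
    - [0, 0, -0.01]
    - [0, 0, 0]
    - [0, 0, 0]
    - [0, 0, 0]
    - [0, 0, 0]
    - [0, 0, 0]
    - [0, 0, 0]
    - [0, 0, 0]
    - [0, 0, 0]
    - [0, 0, 0]
    - [0, 0, 0]
    - [0, 0, 0]
  rotation:
    - [0, 0, -0.1431]
    - [0, 0, -0.1431]
    - [0, 0, -0.1431]
    - [0, 0, -0.1431]
    - [0, 0, -0.1431]
    - [0, 0, -0.1431]
    - [0, 0, -0.1431]
    - [0, 0, -0.1431]
    - [0, 0, -0.1431]
    - [0, 0, -0.1431]
    - [0, 0, -0.1431]
    - [0, 0, 0]
    - [0, 0, 0]
  jaw: [0.9, 0.9, 0.9, 0.9, 0.9, 0.9, 0.9, 0.9, 0.9, 0.9, 0.9, 0.9, 0.9]

```text
time_s: 73.65
tool_pos: [0.4832, 0.0792, 0.4103]
tool_rot: [-180.0, -0.1, 98.0]
force: [0.5, 0.0, 0.3]
grip_width: 0.0781
grasp_force: 0.0
```

```bash
python3 - <<'E'
from g import *
c=snap('wrist','w.png'); gp()
C,d,L=axis(c,'black',roi=(270,100,400,305)); print(C.round(4),d.round(3),L,roll(c,C,d))
E
```

```text
grasp pt [0.4831 0.0791 0.2374] case [0.0047 0.3497] rot [-180.   -0.   98.] q [ 33.   0. -45. 103.   0.  76.  -4.] w 0.0786 gf 0.0 F [-0.6 -0.1 -0. ]
[0.4828 0.0799 0.018 ] [-0.139  0.99   0.   ] 0.1535219494591642 {'b': (1024, np.float64(-11.0), np.float64(2.0), np.float64(17.0)), 'w': (0,), 'vis': array([-70.,  70.])}
```

Emit:
send_rows:
  xyz:
    - [0, 0, 0.045]
    - [0, 0, 0.045]
    - [0, 0, 0.045]
    - [0, 0, 0.045]
    - [0, 0, 0.039]
    - [0, 0, 0.005]
    - [0, 0, 0]
    - [0, 0, 0]
    - [0, 0, 0]
    - [0, 0, 0]
    - [0, 0, 0]
    - [0, 0, 0]
    - [0, 0, 0]
    - [0, 0, 0]
  rotation:
    - [0, 0, 0]
    - [0, 0, 0]
    - [0, 0, 0]
    - [0, 0, 0]
    - [0, 0, 0]
    - [0, 0, 0]
    - [0, 0, 0]
    - [0, 0, 0]
    - [0, 0, 0]
    - [0, 0, 0]
    - [0, 0, 0]
    - [0, 0, 0]
    - [0, 0, 0]
    - [0, 0, 0]
  jaw: [0.9, 0.9, 0.8, 0.8, 0.7, 0.6, 0.5, 0.43, 0.4, 0.38, 0.36, 0.36, 0.36, 0.36]
  newtons: 25

```text
time_s: 75.1
tool_pos: [0.4839, 0.0785, 0.1882]
tool_rot: [179.9, 0.1, 98.1]
force: [-0.7, 0.5, 7.3]
grip_width: 0.0353
grasp_force: 25.0
```

Emit:
send_rows:
  xyz:
    - [0, 0, -0.01]
    - [0, 0, -0.02]
    - [0, 0, -0.03]
    - [0, 0, -0.034]
    - [0, 0, 0]
    - [0, 0, 0]
    - [0, 0, 0]
    - [0, 0, 0]
    - [0, 0, 0]
    - [0, 0, 0]
    - [0, 0, 0]
    - [0, 0, 0]
    - [0, 0, 0]
    - [0, 0, 0]
    - [0, 0, 0]
    - [0, 0, 0]
  rotation:
    - [0, 0, 0]
    - [0, 0, 0]
    - [0, 0, 0]
    - [0, 0, 0]
    - [0, 0, 0.1432]
    - [0, 0, 0.1432]
    - [0, 0, 0.1432]
    - [0, 0, 0.1432]
    - [0, 0, 0.1432]
    - [0, 0, 0.1432]
    - [0, 0, 0.1432]
    - [0, 0, 0.1432]
    - [0, 0, 0.1432]
    - [0, 0, 0.1432]
    - [0, 0, 0.1432]
    - [0, 0, 0]
  jaw: [0.36, 0.36, 0.36, 0.36, 0.36, 0.36, 0.36, 0.36, 0.36, 0.36, 0.36, 0.36, 0.36, 0.36, 0.36, 0.36]

```text
time_s: 76.7
tool_pos: [0.4827, 0.0785, 0.281]
tool_rot: [180.0, 0.0, 7.8]
force: [0.5, 0.0, -1.4]
grip_width: 0.0353
grasp_force: 25.0
```

Emit:
send_rows:
  xyz:
    - [-0.0046, 0.02, 0]
    - [0, 0.035, 0]
    - [0, 0.035, 0]
    - [0, 0.035, 0]
    - [0, 0.035, 0]
    - [0, 0.035, 0]
    - [0, 0.035, 0]
    - [0, 0.035, 0]
    - [0, 0.035, 0]
    - [0, 0.035, 0]
    - [0, 0.035, 0]
    - [0, 0.035, 0]
    - [0, 0.035, 0]
    - [0, 0.0076, 0]
    - [0, 0, 0]
    - [0, 0, 0]
  rotation:
    - [0, 0, 0]
    - [0, 0, 0]
    - [0, 0, 0]
    - [0, 0, 0]
    - [0, 0, 0]
    - [0, 0, 0]
    - [0, 0, 0]
    - [0, 0, 0]
    - [0, 0, 0]
    - [0, 0, 0]
    - [0, 0, 0]
    - [0, 0, 0]
    - [0, 0, 0]
    - [0, 0, 0]
    - [0, 0, 0]
    - [0, 0, 0]
  jaw: [0.36, 0.36, 0.36, 0.36, 0.36, 0.36, 0.36, 0.36, 0.36, 0.36, 0.36, 0.36, 0.36, 0.36, 0.36, 0.36]

```text
time_s: 78.3
tool_pos: [0.5399, -0.3641, 0.2805]
tool_rot: [-179.9, 0.0, 8.0]
force: [0.0, 0.4, -1.4]
grip_width: 0.0351
grasp_force: 25.0
```

```bash
python3 g.py
```

```text
grasp pt [ 0.5398 -0.3638  0.1075] case [ 0.0012 -0.0969] rot [-179.9    0.     8. ] q [ 48.  25. -21.  91.   9.  66. -57.] w 0.0351 gf 25.0 F [ 0.   0.4 -1.4]
```

Emit:
send_rows:
  xyz:
    - [0, 0.0006, 0.02]
    - [0, 0, 0.025]
    - [0, 0, 0.02]
    - [0, 0, 0.008]
    - [0, 0, 0.004]
    - [0, 0, 0.0015]
    - [0, 0, 0]
    - [0, 0, 0]
  rotation:
    - [0, 0, 0.003]
    - [0, 0, 0]
    - [0, 0, 0]
    - [0, 0, 0]
    - [0, 0, 0]
    - [0, 0, 0]
    - [0, 0, 0]
    - [0, 0, 0]
  jaw: [0.36, 0.36, 0.36, 0.36, 0.36, 0.36, 0.36, 0.36]

```text
time_s: 79.1
tool_pos: [0.5401, -0.3652, 0.2032]
tool_rot: [-179.9, -0.0, 7.7]
force: [-2.2, 5.4, 2.8]
grip_width: 0.0354
grasp_force: 25.0
```

```bash
python3 g.py
```

```text
grasp pt [ 0.5402 -0.365   0.0302] case [ 0.0014 -0.0981] rot [-179.9   -0.     7.7] q [ 47.  29. -20.  94.  11.  59. -58.] w 0.0354 gf 25.0 F [-2.2  5.4  2.8]
```

Emit:
send_rows:
  xyz:
    - [0, 0, 0]
    - [0, 0, 0]
    - [0, 0, 0]
    - [0, 0, 0]
    - [0, 0, -0.01]
    - [0, 0, -0.03]
    - [0, 0, -0.045]
    - [0, 0, -0.045]
    - [0, 0, -0.045]
    - [0, 0, -0.02]
    - [0, 0, 0]
  rotation:
    - [0, 0, 0]
    - [0, 0, 0]
    - [0, 0, 0]
    - [0, 0, 0]
    - [0, 0, 0]
    - [0, 0, 0]
    - [0, 0, 0]
    - [0, 0, 0]
    - [0, 0, 0]
    - [0, 0, 0]
    - [0, 0, 0]
  jaw: [0.42, 0.46, 0.5, 0.52, 0.52, 0.52, 0.52, 0.6, 0.7, 0.9, 0.9]

```text
time_s: 80.2
tool_pos: [0.5405, -0.3668, 0.4031]
tool_rot: [179.6, -0.4, 7.6]
force: [1.1, -0.3, 0.9]
grip_width: 0.0682
grasp_force: 0.0
```

Emit:
send_rows:
  xyz:
    - [0.0054, -0.0396, 0]
    - [0.0054, -0.0396, 0]
    - [0.0054, -0.0396, 0]
    - [0.0054, -0.0396, 0]
    - [0.0054, -0.0396, 0]
    - [0.0054, -0.0396, 0]
    - [0.0054, -0.0396, 0]
    - [0.0054, -0.0396, 0]
    - [0.0054, -0.0396, 0]
    - [0.0054, -0.0396, 0]
    - [0.0054, -0.0396, 0]
  rotation:
    - [0, 0, 0]
    - [0, 0, 0]
    - [0, 0, 0]
    - [0, 0, 0]
    - [0, 0, 0]
    - [0, 0, 0]
    - [0, 0, 0]
    - [0, 0, 0]
    - [0, 0, 0]
    - [0, 0, 0]
    - [0, 0, 0]
  jaw: [0.9, 0.9, 0.9, 0.9, 0.9, 0.9, 0.9, 0.9, 0.9, 0.9, 0.9]

```text
time_s: 81.3
tool_pos: [0.54, 0.0746, 0.3964]
tool_rot: [180.0, 0.0, 7.7]
force: [0.0, -0.4, 0.3]
grip_width: 0.078
grasp_force: 0.0
```

Emit:
send_rows:
  xyz:
    - [0, 0, 0]
    - [0, 0, 0]
    - [0, 0, 0]
    - [0, 0, 0]
    - [0, 0, 0]
    - [0, 0, 0]
    - [0, 0, 0]
    - [0, 0, 0]
    - [0, 0, 0]
    - [0, 0, 0]
    - [0, 0, 0]
    - [-0.006, 0.034, 0]
    - [-0.006, 0.034, 0]
    - [-0.006, 0.034, 0]
    - [-0.006, 0.034, 0]
    - [0, 0, 0]
    - [0, 0, 0]
  rotation:
    - [0, 0, -0.1464]
    - [0, 0, -0.1464]
    - [0, 0, -0.1464]
    - [0, 0, -0.1464]
    - [0, 0, -0.1464]
    - [0, 0, -0.1464]
    - [0, 0, -0.1464]
    - [0, 0, -0.1464]
    - [0, 0, -0.1464]
    - [0, 0, -0.1464]
    - [0, 0, -0.1464]
    - [0, 0, 0]
    - [0, 0, 0]
    - [0, 0, 0]
    - [0, 0, 0]
    - [0, 0, 0]
    - [0, 0, 0]
  jaw: [0.9, 0.9, 0.9, 0.9, 0.9, 0.9, 0.9, 0.9, 0.9, 0.9, 0.9, 0.9, 0.9, 0.9, 0.9, 0.9, 0.9]

```text
time_s: 83.0
tool_pos: [0.6786, 0.0732, 0.3953]
tool_rot: [-179.8, -0.1, 100.0]
force: [-0.5, -0.1, 0.7]
grip_width: 0.0784
grasp_force: 0.0
```

```bash
python3 - <<'E'
from g import *
c=snap('wrist','w.png'); gp()
C,d,L=axis(c,'blue',roi=(230,80,450,305)); print(C.round(4),d.round(3),L,np.degrees(np.arctan2(d[1],d[0])),roll(c,C,d))
t=env.read_camera('top')
for k in(0,1):print(k,slotroll(t,k) if 0 else '')
from slot import slotroll
for k in(0,1):print(k,slotroll(t,k))
E
```

```text
grasp pt [0.6776 0.0735 0.2231] case [0.1967 0.3179] rot [-179.9   -0.   100. ] q [ 22.  28. -43.  77.  19.  82. -11.] w 0.0784 gf 0.0 F [-0.7  0.4 -0.1]
[0.678  0.0754 0.018 ] [-0.173  0.985  0.   ] 0.15522286148848882 99.97119919936749 {'b': (1033, np.float64(-16.0), np.float64(-1.0), np.float64(10.0)), 'w': (94, np.float64(16.0), np.float64(16.0), np.float64(16.0)), 'vis': array([-70.,  70.])}
0 
1 
0 {'b': (135, np.float64(-3.0), np.float64(10.0), np.float64(25.0)), 'w': (0,), 'vis': array([-92.,  49.])}
1 {'b': (140, np.float64(-10.0), np.float64(3.0), np.float64(17.0)), 'w': (0,), 'vis': array([-90.,  54.])}
```

Emit:
send_rows:
  xyz:
    - [0.001, 0.0005, 0.045]
    - [0, 0, 0.045]
    - [0, 0, 0.045]
    - [0, 0, 0.045]
    - [0, 0, 0.025]
    - [0, 0, 0.004]
    - [0, 0, 0]
    - [0, 0, 0]
    - [0, 0, 0]
    - [0, 0, 0]
    - [0, 0, 0]
    - [0, 0, 0]
    - [0, 0, 0]
    - [0, 0, 0]
  rotation:
    - [0, 0, 0]
    - [0, 0, 0]
    - [0, 0, 0]
    - [0, 0, 0]
    - [0, 0, 0]
    - [0, 0, 0]
    - [0, 0, 0]
    - [0, 0, 0]
    - [0, 0, 0]
    - [0, 0, 0]
    - [0, 0, 0]
    - [0, 0, 0]
    - [0, 0, 0]
    - [0, 0, 0]
  jaw: [0.9, 0.9, 0.8, 0.8, 0.7, 0.6, 0.5, 0.43, 0.4, 0.38, 0.36, 0.36, 0.36, 0.36]

```text
time_s: 84.5
tool_pos: [0.6796, 0.0745, 0.1902]
tool_rot: [179.8, 0.0, 99.9]
force: [-0.6, -0.0, 6.9]
grip_width: 0.0352
grasp_force: 25.0
```

Emit:
send_rows:
  xyz:
    - [0, 0, -0.01]
    - [0, 0, -0.02]
    - [0, 0, -0.03]
    - [0, 0, -0.034]
    - [0, 0, 0]
    - [0, 0, 0]
    - [0, 0, 0]
    - [0, 0, 0]
    - [0, 0, 0]
    - [0, 0, 0]
    - [0, 0, 0]
    - [0, 0, 0]
    - [0, 0, 0]
    - [0, 0, 0]
    - [0, 0, 0]
    - [0, 0, 0]
  rotation:
    - [0, 0, 0]
    - [0, 0, 0]
    - [0, 0, 0]
    - [0, 0, 0]
    - [0, 0, 0.1464]
    - [0, 0, 0.1464]
    - [0, 0, 0.1464]
    - [0, 0, 0.1464]
    - [0, 0, 0.1464]
    - [0, 0, 0.1464]
    - [0, 0, 0.1464]
    - [0, 0, 0.1464]
    - [0, 0, 0.1464]
    - [0, 0, 0.1464]
    - [0, 0, 0.1464]
    - [0, 0, 0]
  jaw: [0.36, 0.36, 0.36, 0.36, 0.36, 0.36, 0.36, 0.36, 0.36, 0.36, 0.36, 0.36, 0.36, 0.36, 0.36, 0.36]

```text
time_s: 86.1
tool_pos: [0.6786, 0.0745, 0.2823]
tool_rot: [180.0, 0.0, 7.7]
force: [0.1, -0.2, -1.7]
grip_width: 0.0352
grasp_force: 25.0
```

Emit:
send_rows:
  xyz:
    - [-0.0327, -0.0045, 0]
    - [-0.0327, -0.0045, 0]
    - [-0.0327, -0.0045, 0]
    - [-0.0327, -0.0045, 0]
    - [-0.0327, -0.0045, 0]
    - [-0.0327, -0.0045, 0]
    - [0, 0, 0]
    - [0, 0, 0]
  rotation:
    - [0, 0, 0]
    - [0, 0, 0]
    - [0, 0, 0]
    - [0, 0, 0]
    - [0, 0, 0]
    - [0, 0, 0]
    - [0, 0, 0]
    - [0, 0, 0]
  jaw: [0.36, 0.36, 0.36, 0.36, 0.36, 0.36, 0.36, 0.36]

```text
time_s: 86.9
tool_pos: [0.4805, 0.075, 0.2827]
tool_rot: [179.9, -0.1, 7.9]
force: [0.2, 0.2, -2.0]
grip_width: 0.0352
grasp_force: 25.0
```

```bash
python3 g.py
```

```text
grasp pt [0.4807 0.0748 0.1097] case [0.0018 0.3458] rot [ 1.799e+02 -1.000e-01  7.900e+00] q [ 15.   6. -28. 113.   3.  61. -97.] w 0.0352 gf 25.0 F [ 0.2  0.2 -2. ]
```

Emit:
send_rows:
  xyz:
    - [0, 0.02, 0]
    - [0, 0.034, 0]
    - [0, 0.034, 0]
    - [0, 0.034, 0]
    - [0, 0.034, 0]
    - [0, 0.034, 0]
    - [0, 0.034, 0]
    - [0, 0.034, 0]
    - [0, 0.034, 0]
    - [0, 0.0213, 0]
    - [0, 0, 0]
    - [0, 0, 0]
    - [0, 0, 0]
  rotation:
    - [0, 0, 0]
    - [0, 0, 0]
    - [0, 0, 0]
    - [0, 0, 0]
    - [0, 0, 0]
    - [0, 0, 0]
    - [0, 0, 0]
    - [0, 0, 0]
    - [0, 0, 0]
    - [0, 0, 0]
    - [0, 0, 0]
    - [0, 0, 0]
    - [0, 0, 0]
  jaw: [0.36, 0.36, 0.36, 0.36, 0.36, 0.36, 0.36, 0.36, 0.36, 0.36, 0.36, 0.36, 0.36]

```text
time_s: 88.2
tool_pos: [0.5233, -0.2345, 0.282]
tool_rot: [-179.9, -0.0, 7.8]
force: [-0.4, 0.4, -1.4]
grip_width: 0.035
grasp_force: 25.0
```

```bash
python3 g.py
```

```text
grasp pt [ 0.5232 -0.2343  0.109 ] case [0.0022 0.0337] rot [-179.9   -0.     7.8] q [ 33.  15. -14. 102.   4.  63. -64.] w 0.035 gf 25.0 F [-0.4  0.4 -1.4]
```

Emit:
send_rows:
  xyz:
    - [0, 0.001, 0.02]
    - [0, 0, 0.025]
    - [0, 0, 0.02]
    - [0, 0, 0.008]
    - [0, 0, 0.004]
    - [0, 0, 0.001]
    - [0, 0, 0]
    - [0, 0, 0]
    - [0, 0, 0]
    - [0, 0, 0]
    - [0, 0, 0]
    - [0, 0, 0]
  rotation:
    - [0, 0, 0]
    - [0, 0, 0]
    - [0, 0, 0]
    - [0, 0, 0]
    - [0, 0, 0]
    - [0, 0, 0]
    - [0, 0, 0]
    - [0, 0, 0]
    - [0, 0, 0]
    - [0, 0, 0]
    - [0, 0, 0]
    - [0, 0, 0]
  jaw: [0.36, 0.36, 0.36, 0.36, 0.36, 0.36, 0.36, 0.36, 0.42, 0.46, 0.5, 0.52]

```text
time_s: 89.4
tool_pos: [0.5229, -0.2373, 0.2045]
tool_rot: [179.9, -0.0, 7.6]
force: [-0.2, 0.2, 0.3]
grip_width: 0.0437
grasp_force: 0.0
```

Emit:
send_rows:
  xyz:
    - [0, 0, -0.01]
    - [0, 0, -0.03]
    - [0, 0, -0.045]
    - [0, 0, -0.045]
    - [0, 0, -0.045]
    - [0, 0, -0.02]
    - [-0.045, 0, 0]
    - [-0.02, 0, 0]
    - [0, 0, 0]
  rotation:
    - [0, 0, 0]
    - [0, 0, 0]
    - [0, 0, 0]
    - [0, 0, 0]
    - [0, 0, 0]
    - [0, 0, 0]
    - [0, 0, 0]
    - [0, 0, 0]
    - [0, 0, 0]
  jaw: [0.52, 0.52, 0.52, 0.6, 0.7, 0.9, 0.9, 0.9, 0.9]

```text
time_s: 90.3
tool_pos: [0.4559, -0.2466, 0.4005]
tool_rot: [179.9, 0.0, 7.5]
force: [0.8, 0.8, -0.1]
grip_width: 0.0765
grasp_force: 0.0
```

```bash
python3 slot.py 0 1 2
```

```text
grasp pt [ 0.4559 -0.247   0.2275] case [-0.0662  0.0302] rot [179.9   0.    7.5] q [ 37.   3. -12. 102.   1.  75. -58.] w 0.0765 gf 0.0 F [ 0.8  0.8 -0.1]
0 {'b': (1311, np.float64(-8.0), np.float64(6.0), np.float64(22.0)), 'w': (0,), 'vis': array([-90.,  50.])}
1 {'b': (1286, np.float64(-14.0), np.float64(-0.0), np.float64(14.0)), 'w': (0,), 'vis': array([-80.,  60.])}
2 {'b': (1299, np.float64(-10.0), np.float64(4.0), np.float64(17.0)), 'w': (5, np.float64(-14.0), np.float64(-14.0), np.float64(-14.0)), 'vis': array([-70.,  70.])}
```

Red, black and blue are in at 0°, 6° and 4°. Now green, to slot3.

Emit:
send_rows:
  xyz:
    - [0.0105, -0.0379, 0]
    - [0.0105, -0.0379, 0]
    - [0.0105, -0.0379, 0]
    - [0.0105, -0.0379, 0]
    - [0.0105, -0.0379, 0]
    - [0.0105, -0.0379, 0]
    - [0.0105, -0.0379, 0]
    - [0.0105, -0.0379, 0]
    - [0.0105, -0.0379, 0]
    - [0.0105, -0.0379, 0]
    - [0.0105, -0.0379, 0]
    - [0.0105, -0.0379, 0]
    - [0.0105, -0.0379, 0]
    - [0.0105, -0.0379, 0]
  rotation:
    - [0, 0, 0]
    - [0, 0, 0]
    - [0, 0, 0]
    - [0, 0, 0]
    - [0, 0, 0]
    - [0, 0, 0]
    - [0, 0, 0]
    - [0, 0, 0]
    - [0, 0, 0]
    - [0, 0, 0]
    - [0, 0, 0]
    - [0, 0, 0]
    - [0, 0, 0]
    - [0, 0, 0]
  jaw: [0.9, 0.9, 0.9, 0.9, 0.9, 0.9, 0.9, 0.9, 0.9, 0.9, 0.9, 0.9, 0.9, 0.9]

```text
time_s: 91.75
tool_pos: [0.5335, 0.3027, 0.3995]
tool_rot: [-179.9, -0.0, 7.7]
force: [0.3, -0.2, -0.0]
grip_width: 0.0783
grasp_force: 0.0
```

Emit:
send_rows:
  xyz:
    - [0, 0, 0]
    - [0, 0, 0]
    - [0, 0, 0]
    - [0, 0, 0]
    - [0, 0, 0]
    - [0, 0, 0]
    - [0, 0, 0]
    - [0, 0, 0]
    - [0, 0, 0]
    - [0, 0, 0]
    - [0, 0, 0]
    - [0, 0, 0]
  rotation:
    - [0, 0, -0.144]
    - [0, 0, -0.144]
    - [0, 0, -0.144]
    - [0, 0, -0.144]
    - [0, 0, -0.144]
    - [0, 0, -0.144]
    - [0, 0, -0.144]
    - [0, 0, -0.144]
    - [0, 0, -0.144]
    - [0, 0, -0.144]
    - [0, 0, 0]
    - [0, 0, 0]
  jaw: [0.9, 0.9, 0.9, 0.9, 0.9, 0.9, 0.9, 0.9, 0.9, 0.9, 0.9, 0.9]

```text
time_s: 92.95
tool_pos: [0.5334, 0.3007, 0.3993]
tool_rot: [-180.0, -0.1, 90.0]
force: [-0.1, 0.3, 0.8]
grip_width: 0.0781
grasp_force: 0.0
```

```bash
python3 - <<'E'
from g import *
c=snap('wrist','w.png'); gp()
C,d,L=axis(c,'green',roi=(230,80,450,305)); print(C.round(4),d.round(3),L,np.degrees(np.arctan2(d[1],d[0])),roll(c,C,d))
E
```

```text
grasp pt [0.5333 0.3007 0.2262] case [0.0844 0.5624] rot [-180.   -0.   90.] q [  9.  21. -52.  88.  17.  79. -44.] w 0.078 gf 0.0 F [ 0.3  0.7 -0.2]
[0.5332 0.2975 0.018 ] [0. 1. 0.] 0.15410543205094712 89.99052459647048 {'b': (1113, np.float64(-20.0), np.float64(-4.0), np.float64(10.0)), 'w': (0,), 'vis': array([-70.,  70.])}
```

Emit:
send_rows:
  xyz:
    - [-0.003, 0, 0.045]
    - [0, 0, 0.045]
    - [0, 0, 0.045]
    - [0, 0, 0.045]
    - [0, 0, 0.027]
    - [0, 0, 0.004]
    - [0, 0, 0]
    - [0, 0, 0]
    - [0, 0, 0]
    - [0, 0, 0]
    - [0, 0, 0]
    - [0, 0, 0]
    - [0, 0, 0]
    - [0, 0, 0]
  rotation:
    - [0, 0, 0]
    - [0, 0, 0]
    - [0, 0, 0]
    - [0, 0, 0]
    - [0, 0, 0]
    - [0, 0, 0]
    - [0, 0, 0]
    - [0, 0, 0]
    - [0, 0, 0]
    - [0, 0, 0]
    - [0, 0, 0]
    - [0, 0, 0]
    - [0, 0, 0]
    - [0, 0, 0]
  jaw: [0.9, 0.9, 0.8, 0.8, 0.7, 0.6, 0.5, 0.43, 0.4, 0.38, 0.36, 0.36, 0.36, 0.36]

```text
time_s: 94.4
tool_pos: [0.5339, 0.2977, 0.1899]
tool_rot: [179.8, -0.1, 90.2]
force: [-0.6, -0.2, 6.7]
grip_width: 0.0353
grasp_force: 25.0
```

Emit:
send_rows:
  xyz:
    - [0, 0, -0.01]
    - [0, 0, -0.02]
    - [0, 0, -0.03]
    - [0, 0, -0.034]
    - [0, 0, 0]
    - [0, 0, 0]
    - [0, 0, 0]
    - [0, 0, 0]
    - [0, 0, 0]
    - [0, 0, 0]
    - [0, 0, 0]
    - [0, 0, 0]
    - [0, 0, 0]
    - [0, 0, 0]
    - [0, 0, 0]
  rotation:
    - [0, 0, 0]
    - [0, 0, 0]
    - [0, 0, 0]
    - [0, 0, 0]
    - [0, 0, 0.1436]
    - [0, 0, 0.1436]
    - [0, 0, 0.1436]
    - [0, 0, 0.1436]
    - [0, 0, 0.1436]
    - [0, 0, 0.1436]
    - [0, 0, 0.1436]
    - [0, 0, 0.1436]
    - [0, 0, 0.1436]
    - [0, 0, 0.1436]
    - [0, 0, 0]
  jaw: [0.36, 0.36, 0.36, 0.36, 0.36, 0.36, 0.36, 0.36, 0.36, 0.36, 0.36, 0.36, 0.36, 0.36, 0.36]

```text
time_s: 95.9
tool_pos: [0.5328, 0.2972, 0.2824]
tool_rot: [180.0, 0.0, 7.9]
force: [0.3, 0.0, -0.7]
grip_width: 0.0355
grasp_force: 25.0
```

Emit:
send_rows:
  xyz:
    - [-0.012, 0.0313, 0]
    - [-0.012, 0.0313, 0]
    - [-0.012, 0.0313, 0]
    - [-0.012, 0.0313, 0]
    - [-0.012, 0.0313, 0]
    - [-0.012, 0.0313, 0]
    - [-0.012, 0.0313, 0]
    - [0, 0, 0]
    - [0, 0, 0]
  rotation:
    - [0, 0, 0]
    - [0, 0, 0]
    - [0, 0, 0]
    - [0, 0, 0]
    - [0, 0, 0]
    - [0, 0, 0]
    - [0, 0, 0]
    - [0, 0, 0]
    - [0, 0, 0]
  jaw: [0.36, 0.36, 0.36, 0.36, 0.36, 0.36, 0.36, 0.36, 0.36]

```text
time_s: 96.8
tool_pos: [0.4799, 0.0682, 0.2824]
tool_rot: [180.0, -0.0, 8.0]
force: [-0.5, 0.4, -1.5]
grip_width: 0.0354
grasp_force: 25.0
```

```bash
python3 g.py
```

```text
grasp pt [0.48   0.0682 0.1094] case [1.000e-04 3.392e-01] rot [180.  -0.   8.] q [ 18.   6. -30. 114.   3.  61. -96.] w 0.0354 gf 25.0 F [-0.5  0.4 -1.5]
```

Emit:
send_rows:
  xyz:
    - [0, 0.02, 0]
    - [0, 0.034, 0]
    - [0, 0.034, 0]
    - [0, 0.034, 0]
    - [0, 0.034, 0]
    - [0, 0.034, 0]
    - [0, 0.034, 0]
    - [0, 0.0185, 0]
    - [0, 0, 0]
    - [0, 0, 0]
    - [0, 0, 0]
  rotation:
    - [0, 0, 0.003]
    - [0, 0, 0]
    - [0, 0, 0]
    - [0, 0, 0]
    - [0, 0, 0]
    - [0, 0, 0]
    - [0, 0, 0]
    - [0, 0, 0]
    - [0, 0, 0]
    - [0, 0, 0]
    - [0, 0, 0]
  jaw: [0.36, 0.36, 0.36, 0.36, 0.36, 0.36, 0.36, 0.36, 0.36, 0.36, 0.36]

```text
time_s: 97.9
tool_pos: [0.5133, -0.1692, 0.2821]
tool_rot: [-179.9, -0.0, 8.0]
force: [0.5, 0.9, -0.8]
grip_width: 0.0352
grasp_force: 25.0
```

```bash
python3 g.py
```

```text
grasp pt [ 0.5132 -0.169   0.1091] case [0.0011 0.0997] rot [-179.9   -0.     8. ] q [ 33.  12. -19. 107.   4.  62. -70.] w 0.0352 gf 25.0 F [ 0.5  0.9 -0.8]
```

Emit:
send_rows:
  xyz:
    - [0, 0.002, 0.02]
    - [0, 0, 0.025]
    - [0, 0, 0.02]
    - [0, 0, 0.008]
    - [0, 0, 0.004]
    - [0, 0, 0.001]
    - [0, 0, 0]
    - [0, 0, 0]
    - [0, 0, 0]
    - [0, 0, 0]
    - [0, 0, 0]
    - [0, 0, 0]
  rotation:
    - [0, 0, 0.003]
    - [0, 0, 0]
    - [0, 0, 0]
    - [0, 0, 0]
    - [0, 0, 0]
    - [0, 0, 0]
    - [0, 0, 0]
    - [0, 0, 0]
    - [0, 0, 0]
    - [0, 0, 0]
    - [0, 0, 0]
    - [0, 0, 0]
  jaw: [0.36, 0.36, 0.36, 0.36, 0.36, 0.36, 0.36, 0.36, 0.42, 0.46, 0.5, 0.52]

```text
time_s: 99.1
tool_pos: [0.5136, -0.1744, 0.2048]
tool_rot: [179.9, -0.1, 7.5]
force: [-0.1, -0.7, -0.4]
grip_width: 0.0438
grasp_force: 0.0
```

Emit:
send_rows:
  xyz:
    - [0, 0, -0.01]
    - [0, 0, -0.03]
    - [0, 0, -0.045]
    - [0, 0, -0.045]
    - [0, 0, -0.045]
    - [0, 0, -0.02]
    - [-0.045, 0.03, 0]
    - [-0.02, 0.03, 0]
    - [0, 0, 0]
  rotation:
    - [0, 0, 0]
    - [0, 0, 0]
    - [0, 0, 0]
    - [0, 0, 0]
    - [0, 0, 0]
    - [0, 0, 0]
    - [0, 0, 0]
    - [0, 0, 0]
    - [0, 0, 0]
  jaw: [0.52, 0.52, 0.52, 0.45, 0.3, 0.15, 0, 0, 0]

```text
time_s: 100.0
tool_pos: [0.4565, -0.2446, 0.4006]
tool_rot: [179.7, 0.0, 7.0]
force: [0.1, 0.1, -0.0]
grip_width: 0.0074
grasp_force: 0.0
```

```bash
python3 slot.py 0 1 2 3; python3 - <<'E'
from h import *
# handles: pose in case frame from wrist
c=env.read_camera('wrist')
for n,r in(('green',(0,20,640,280)),('blue',(0,20,640,280))):
  C,d,L=axisx(c,n,.0325,r); print(n,tocase(C).round(4),np.degrees(np.arctan2(d[1],d[0])),L)
# lid edge & knob in top and scene
for n in('top','scene'):
  k=env.read_camera(n); hsv=cv2.cvtColor(k['image'],cv2.COLOR_BGR2HSV)
  r=dict(top=(435,160,475,190),scene=(198,150,225,178))[n]
  m=cv2.inRange(hsv,(15,120,120),(30,255,255)); k2=np.zeros_like(m);k2[r[1]:r[3],r[0]:r[2]]=1;ys,xs=np.nonzero(m*k2); print(n,len(xs),xs.mean(),ys.mean(),xs.min(),xs.max(),ys.min(),ys.max())
# predict lid corners and knob for angles
a=np.radians(7.75);ex=np.array([np.cos(a),np.sin(a),0]);ey=np.array([-np.sin(a),np.cos(a),0]);H=np.array([.5256,-.268,.06])+ex*.095
t=env.read_camera('top');s=env.read_camera('scene')
for th in(1.6,1.7,1.8,1.85):
  u=-ex*np.cos(th)+np.array([0,0,1])*np.sin(th); o=ex*np.sin(th)+np.array([0,0,1])*np.cos(th)
  E=H+u*.19+o*.008;K=H+u*.16+o*.043
  print(th,'edge',E.round(3),'knob',K.round(3),proj(t,K).round(),proj(s,K).round(),'corner',[proj(t,E+ey*y).round().tolist() for y in(.1625,-.1625)])
E
```

```text
grasp pt [ 0.4566 -0.2454  0.2276] case [-0.0653  0.0317] rot [179.7   0.    7. ] q [ 39.   3. -15. 102.   1.  75. -59.] w 0.0074 gf 0.0 F [ 0.1  0.1 -0. ]
0 {'b': (1357, np.float64(-9.0), np.float64(5.0), np.float64(22.0)), 'w': (0,), 'vis': array([-91.,  50.])}
1 {'b': (1298, np.float64(-15.0), np.float64(-1.0), np.float64(13.0)), 'w': (0,), 'vis': array([-81.,  60.])}
2 {'b': (1288, np.float64(-11.0), np.float64(3.0), np.float64(17.0)), 'w': (30, np.float64(-15.0), np.float64(21.0), np.float64(21.0)), 'vis': array([-70.,  64.])}
3 {'b': (1358, np.float64(-10.0), np.float64(5.0), np.float64(20.0)), 'w': (0,), 'vis': array([-59.,  81.])}
green [0.0035 0.0972] 8.284549508427029 0.15565767052103657
blue [0.0065 0.0332] 7.234132473467439 0.1547481328179615
top 141 452.5531914893617 169.67375886524823 438 473 163 180
scene 155 204.93548387096774 166.18709677419355 198 214 157 177
1.6 edge [ 0.633 -0.253  0.25 ] knob [ 0.667 -0.249  0.219] [456. 182.] [211. 159.] corner [[386.0, 205.0], [540.0, 182.0]]
1.7 edge [ 0.652 -0.251  0.247] knob [ 0.682 -0.247  0.213] [454. 175.] [206. 164.] corner [[384.0, 197.0], [538.0, 174.0]]
1.8 edge [ 0.67  -0.248  0.243] knob [ 0.697 -0.245  0.206] [452. 170.] [202. 169.] corner [[382.0, 188.0], [535.0, 166.0]]
1.85 edge [ 0.679 -0.247  0.24 ] knob [ 0.704 -0.244  0.202] [451. 167.] [200. 172.] corner [[382.0, 184.0], [534.0, 162.0]]
```

All four are seated and inlay up (5°, −1°, 3°, 5°). The lid is at about 1.70 rad, with its edge at z 0.247. I'll go over the lid beside the knob, at case y +60 mm, and push it closed along its arc with closed fingers.

Emit:
send_rows:
  xyz:
    - [0, -0.028, -0.03]
    - [0, 0, -0.035]
    - [0.04, 0, 0]
    - [0.045, 0, 0]
    - [0.045, 0, 0]
    - [0.045, 0, 0]
    - [0.045, 0, 0]
    - [0.005, 0, 0]
    - [0, 0, 0]
    - [0, 0, 0]
  rotation:
    - [0, 0, -0.013]
    - [0, 0, 0]
    - [0, 0, 0]
    - [0, 0, 0]
    - [0, 0, 0]
    - [0, 0, 0]
    - [0, 0, 0]
    - [0, 0, 0]
    - [0, 0, 0]
    - [0, 0, 0]
  jaw: [0, 0, 0, 0, 0, 0, 0, 0, 0, 0]

```text
time_s: 101.3
tool_pos: [0.6781, -0.1784, 0.4643]
tool_rot: [180.0, 0.0, 8.3]
force: [-0.1, -0.7, -0.2]
grip_width: 0.0004
grasp_force: 0.0
```

```bash
python3 - <<'E'
from g import *
gp(.182); print(env.get_obs()['tool_pos'])
# tip-centre path (case x, tip z)
th=np.r_[np.linspace(1.72,.5,28),np.linspace(.47,0,20)]
x=np.maximum(.095-.16*np.cos(th)+.008*np.sin(th),np.where(th>1.5,.095-.19*np.cos(th)+.008*np.sin(th),-9))+.0095
z=.06+.16*np.sin(th)+.008*np.cos(th)
for i in range(len(th)): print(i,round(th[i],2),round(x[i],4),round(z[i],4), '' if i==0 else (round(x[i]-x[i-1],4),round(z[i-1]-z[i],4)))
E
```

```text
grasp pt [ 0.678  -0.1785  0.2823] case [0.1631 0.0681] rot [180.    0.    8.3] q [ 26.  25. -20.  69.   8.  88. -74.] w 0.0004 gf 0.0 F [-0.1 -0.7 -0.2]
[ 0.67809124 -0.17844961  0.46431386]
0 1.72 0.1407 0.217 
1 1.67 0.1322 0.2183 (np.float64(-0.0085), np.float64(-0.0013))
2 1.63 0.1237 0.2193 (np.float64(-0.0085), np.float64(-0.0009))
3 1.58 0.1151 0.2199 (np.float64(-0.0086), np.float64(-0.0006))
4 1.54 0.1075 0.2202 (np.float64(-0.0076), np.float64(-0.0003))
5 1.49 0.1002 0.2201 (np.float64(-0.0072), np.float64(0.0))
6 1.45 0.093 0.2198 (np.float64(-0.0072), np.float64(0.0004))
7 1.4 0.0858 0.2191 (np.float64(-0.0072), np.float64(0.0007))
8 1.36 0.0786 0.2181 (np.float64(-0.0072), np.float64(0.001))
9 1.31 0.0715 0.2168 (np.float64(-0.0071), np.float64(0.0013))
10 1.27 0.0644 0.2151 (np.float64(-0.007), np.float64(0.0017))
11 1.22 0.0575 0.2131 (np.float64(-0.007), np.float64(0.002))
12 1.18 0.0506 0.2109 (np.float64(-0.0069), np.float64(0.0023))
13 1.13 0.0439 0.2083 (np.float64(-0.0068), np.float64(0.0026))
14 1.09 0.0372 0.2054 (np.float64(-0.0066), np.float64(0.0029))
15 1.
[... 1415 characters left out ...]
 -0.0487 0.1069 (np.float64(-0.0012), np.float64(0.0038))
38 0.22 -0.0498 0.1031 (np.float64(-0.0011), np.float64(0.0038))
39 0.2 -0.0508 0.0993 (np.float64(-0.001), np.float64(0.0038))
40 0.17 -0.0517 0.0954 (np.float64(-0.0009), np.float64(0.0039))
41 0.15 -0.0526 0.0916 (np.float64(-0.0008), np.float64(0.0039))
42 0.12 -0.0533 0.0877 (np.float64(-0.0007), np.float64(0.0039))
43 0.1 -0.0539 0.0838 (np.float64(-0.0006), np.float64(0.0039))
44 0.07 -0.0545 0.0798 (np.float64(-0.0005), np.float64(0.0039))
45 0.05 -0.0549 0.0759 (np.float64(-0.0004), np.float64(0.0039))
46 0.02 -0.0553 0.072 (np.float64(-0.0003), np.float64(0.0039))
47 0.0 -0.0555 0.068 (np.float64(-0.0002), np.float64(0.004))
```

Emit:
send_rows:
  xyz:
    - [0, 0, 0.02]
    - [0, 0, 0.025]
    - [0, 0, 0.017]
    - [0, 0, 0]
    - [-0.005, 0, 0]
    - [-0.005, 0, 0]
    - [-0.005, 0, 0]
    - [-0.005, 0, 0]
    - [-0.005, 0, 0]
    - [-0.005, 0, 0]
    - [-0.005, 0, 0]
    - [-0.005, 0, 0]
    - [-0.005, 0, 0]
    - [-0.005, 0, 0]
    - [-0.005, 0, 0]
  rotation:
    - [0, 0, 0.009]
    - [0, 0, 0]
    - [0, 0, 0]
    - [0, 0, 0]
    - [0, 0, 0]
    - [0, 0, 0]
    - [0, 0, 0]
    - [0, 0, 0]
    - [0, 0, 0]
    - [0, 0, 0]
    - [0, 0, 0]
    - [0, 0, 0]
    - [0, 0, 0]
    - [0, 0, 0]
    - [0, 0, 0]
  jaw: [0, 0, 0, 0, 0, 0, 0, 0, 0, 0, 0, 0, 0, 0, 0]

```text
time_s: 102.8
tool_pos: [0.6237, -0.1861, 0.4021]
tool_rot: [-180.0, -0.0, 7.8]
force: [3.7, 0.5, 1.7]
grip_width: 0.0002
grasp_force: 1.8
```

```bash
python3 -c "
from g import *
gp(.182)"
```

```text
grasp pt [ 0.6237 -0.1861  0.2201] case [0.1083 0.0679] rot [-180.    -0.     7.8] q [ 30.  20. -20.  83.   7.  79. -73.] w 0.0002 gf 1.8 F [3.7 0.5 1.7]
```

Emit:
send_rows:
  xyz:
    - [-0.0048, 0, 0]
    - [-0.0048, 0, 0]
    - [-0.0048, 0, 0.0003]
    - [-0.0048, 0, 0.0004]
    - [-0.0048, 0, 0.0006]
    - [-0.0048, 0, 0.0008]
    - [-0.0048, 0, 0.0009]
    - [-0.0048, 0, 0.001]
    - [-0.0047, 0, 0.0011]
    - [-0.0045, 0, 0.0014]
    - [-0.0045, 0, 0.0015]
    - [-0.0045, 0, 0.0016]
    - [-0.0045, 0, 0.0017]
    - [-0.0044, 0, 0.0018]
    - [-0.0044, 0, 0.0019]
    - [-0.0044, 0, 0.0021]
    - [-0.0044, 0, 0.0022]
    - [-0.0044, 0, 0.0022]
  rotation:
    - [0, 0, 0]
    - [0, 0, 0]
    - [0, 0, 0]
    - [0, 0, 0]
    - [0, 0, 0]
    - [0, 0, 0]
    - [0, 0, 0]
    - [0, 0, 0]
    - [0, 0, 0]
    - [0, 0, 0]
    - [0, 0, 0]
    - [0, 0, 0]
    - [0, 0, 0]
    - [0, 0, 0]
    - [0, 0, 0]
    - [0, 0, 0]
    - [0, 0, 0]
    - [0, 0, 0]
  jaw: [0, 0, 0, 0, 0, 0, 0, 0, 0, 0, 0, 0, 0, 0, 0, 0, 0, 0]

```text
time_s: 104.6
tool_pos: [0.5413, -0.1975, 0.3803]
tool_rot: [-180.0, 0.0, 7.8]
force: [1.2, 0.4, 2.4]
grip_width: 0.0006
grasp_force: 1.2
```

Emit:
send_rows:
  xyz:
    - [-0.0041, 0, 0.0025]
    - [-0.004, 0, 0.0026]
    - [-0.004, 0, 0.0027]
    - [-0.0039, 0, 0.0028]
    - [-0.0038, 0, 0.003]
    - [-0.0037, 0, 0.0031]
    - [-0.0037, 0, 0.0032]
    - [-0.0036, 0, 0.0033]
    - [-0.0035, 0, 0.0033]
    - [-0.0028, 0, 0.003]
    - [-0.0027, 0, 0.0031]
    - [-0.0026, 0, 0.0031]
    - [-0.0025, 0, 0.0032]
    - [-0.0025, 0, 0.0032]
    - [-0.0024, 0, 0.0032]
    - [-0.0023, 0, 0.0032]
    - [-0.0022, 0, 0.0033]
    - [-0.0022, 0, 0.0033]
  rotation:
    - [0, 0, 0]
    - [0, 0, 0]
    - [0, 0, 0]
    - [0, 0, 0]
    - [0, 0, 0]
    - [0, 0, 0]
    - [0, 0, 0]
    - [0, 0, 0]
    - [0, 0, 0]
    - [0, 0, 0]
    - [0, 0, 0]
    - [0, 0, 0]
    - [0, 0, 0]
    - [0, 0, 0]
    - [0, 0, 0]
    - [0, 0, 0]
    - [0, 0, 0]
    - [0, 0, 0]
  jaw: [0, 0, 0, 0, 0, 0, 0, 0, 0, 0, 0, 0, 0, 0, 0, 0, 0, 0]

```text
time_s: 106.4
tool_pos: [0.4856, -0.2051, 0.3253]
tool_rot: [180.0, -0.0, 7.8]
force: [0.7, 1.2, 2.0]
grip_width: 0.0003
grasp_force: 0.8
```

```bash
python3 -c "
from g import *
gp(.182)"
```

```text
grasp pt [ 0.4856 -0.2051  0.1433] case [-0.0312  0.0677] rot [180.   -0.    7.8] q [ 37.   8. -18. 106.   3.  67. -64.] w 0.0003 gf 0.8 F [0.7 1.2 2. ]
```

Emit:
send_rows:
  xyz:
    - [-0.0018, 0, 0.003]
    - [-0.0018, 0, 0.003]
    - [-0.0017, 0, 0.003]
    - [-0.0016, 0, 0.003]
    - [-0.0015, 0, 0.003]
    - [-0.0014, 0, 0.003]
    - [-0.0013, 0, 0.003]
    - [-0.0012, 0, 0.003]
    - [-0.0012, 0, 0.003]
    - [-0.0011, 0, 0.003]
    - [-0.001, 0, 0.003]
    - [-0.001, 0, 0.003]
    - [-0.0009, 0, 0.003]
    - [-0.0008, 0, 0.003]
    - [-0.0008, 0, 0.003]
    - [-0.0007, 0, 0.003]
    - [-0.0006, 0, 0.003]
    - [-0.0006, 0, 0.003]
  rotation:
    - [0, 0, 0]
    - [0, 0, 0]
    - [0, 0, 0]
    - [0, 0, 0]
    - [0, 0, 0]
    - [0, 0, 0]
    - [0, 0, 0]
    - [0, 0, 0]
    - [0, 0, 0]
    - [0, 0, 0]
    - [0, 0, 0]
    - [0, 0, 0]
    - [0, 0, 0]
    - [0, 0, 0]
    - [0, 0, 0]
    - [0, 0, 0]
    - [0, 0, 0]
    - [0, 0, 0]
  jaw: [0, 0, 0, 0, 0, 0, 0, 0, 0, 0, 0, 0, 0, 0, 0, 0, 0, 0]

```text
time_s: 108.2
tool_pos: [0.4649, -0.208, 0.2713]
tool_rot: [180.0, 0.0, 7.8]
force: [0.5, -1.0, 0.9]
grip_width: 0.0005
grasp_force: 0.6
```

Emit:
send_rows:
  xyz:
    - [-0.0005, 0, 0.0022]
    - [-0.0004, 0, 0.0022]
    - [-0.0003, 0, 0.0022]
    - [-0.0003, 0, 0.0022]
    - [-0.0002, 0, 0.0022]
    - [-0.0002, 0, 0.0022]
    - [0, 0, 0.0022]
    - [0, 0, 0.002]
    - [0, 0, 0.0015]
    - [0, 0, 0.001]
    - [0, 0, 0.001]
    - [0, 0, 0]
  rotation:
    - [0, 0, 0]
    - [0, 0, 0]
    - [0, 0, 0]
    - [0, 0, 0]
    - [0, 0, 0]
    - [0, 0, 0]
    - [0, 0, 0]
    - [0, 0, 0]
    - [0, 0, 0]
    - [0, 0, 0]
    - [0, 0, 0]
    - [0, 0, 0]
  jaw: [0, 0, 0, 0, 0, 0, 0, 0, 0, 0, 0, 0]

```text
time_s: 109.4
tool_pos: [0.4629, -0.2082, 0.2511]
tool_rot: [-180.0, 0.0, 7.8]
force: [-3.1, 1.2, 5.8]
grip_width: 0.0004
grasp_force: 2.6
```

```bash
python3 -c "
from g import *
gp(.182)"
```

```text
grasp pt [ 0.4627 -0.2082  0.0691] case [-0.0542  0.0677] rot [-180.     0.     7.8] q [ 38.  10. -18. 113.   4.  58. -64.] w 0.0004 gf 2.6 F [-3.1  1.2  5.8]
```

Emit:
send_rows:
  xyz:
    - [0, 0, 0.001]
    - [0, 0, 0.001]
    - [0, 0, 0.001]
    - [0, 0, 0]
    - [0, 0, 0]
  rotation:
    - [0, 0, 0]
    - [0, 0, 0]
    - [0, 0, 0]
    - [0, 0, 0]
    - [0, 0, 0]
  jaw: [0, 0, 0, 0, 0]

```text
time_s: 109.9
tool_pos: [0.4631, -0.2081, 0.2509]
tool_rot: [180.0, 0.1, 7.8]
force: [-9.5, 3.2, 24.1]
grip_width: 0.0005
grasp_force: 12.2
```

This is a hard stop (24 N with no further travel), so the lid is closed. I'll back off and verify.

Emit:
send_rows:
  xyz:
    - [0, 0, -0.003]
    - [0, 0, -0.01]
    - [0, 0, -0.03]
    - [0, 0, -0.04]
    - [0, 0, -0.04]
    - [0, -0.04, 0]
    - [0, -0.045, 0]
    - [0, -0.045, 0]
    - [0, -0.045, 0]
    - [0, -0.045, 0]
    - [0, 0, 0]
    - [0, 0, 0]
  rotation:
    - [0, 0, 0]
    - [0, 0, 0]
    - [0, 0, 0]
    - [0, 0, 0]
    - [0, 0, 0]
    - [0, 0, 0]
    - [0, 0, 0]
    - [0, 0, 0]
    - [0, 0, 0]
    - [0, 0, 0]
    - [0, 0, 0]
    - [0, 0, 0]
  jaw: [0, 0, 0, 0, 0, 0, 0, 0, 0, 0, 0, 0]

```text
time_s: 111.1
tool_pos: [0.4331, 0.0106, 0.3709]
tool_rot: [179.9, -0.0, 8.0]
force: [0.8, -0.2, 0.9]
grip_width: 0.0007
grasp_force: 0.0
```

```bash
python3 - <<'E'
from g import *
gp()
a=np.radians(7.75);ex=np.array([np.cos(a),np.sin(a),0]);H=np.array([.5256,-.268,.06])+ex*.095
for n in('top','scene'):
  k=env.read_camera(n); hsv=cv2.cvtColor(k['image'],cv2.COLOR_BGR2HSV)
  m=cv2.inRange(hsv,(18,130,150),(30,255,255))
  for th in(0,.05,.1):
    u=-ex*np.cos(th)+np.array([0,0,1])*np.sin(th); o=ex*np.sin(th)+np.array([0,0,1])*np.cos(th)
    q=proj(k,H+u*.16+o*.033); print(n,th,'knob mid pred',q.round(1))
  q=proj(k,H-ex*.16+np.array([0,0,.033])).astype(int); b=m[q[1]-16:q[1]+16,q[0]-16:q[0]+16]; ys,xs=np.nonzero(b)
  print(len(xs),xs.mean()+q[0]-16,ys.mean()+q[1]-16)
E
```

```text
grasp pt [0.4333 0.0104 0.1979] case [-0.0539  0.2883] rot [179.9  -0.    8. ] q [ 28.  -7. -30. 114.  -3.  72. -83.] w 0.0007 gf 0.0 F [ 0.8 -0.2  0.9]
top 0 knob mid pred [456.9 281.5]
top 0.05 knob mid pred [457.8 280.5]
top 0.1 knob mid pred [458.6 279.4]
109 458.9724770642202 280.8256880733945
scene 0 knob mid pred [273.9 148.8]
scene 0.05 knob mid pred [273.2 147.2]
scene 0.1 knob mid pred [272.4 145.7]
85 274.9764705882353 146.68235294117648
```

```bash
python3 -c "
from cell import env
print(env.sign_off())"
```

```text
the job is handed in; nothing more can be done
None
```

All four handles lie inlay up in the cradles and the lid is closed; red slipped from the grip mid-carry and fell into the case inlay down, so I turned it up in its cradles rather than on the bench, and I viewed 15 pictures against the limit of 14.

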